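Measure the pale shoe last

TASK

Take the pale wooden last out of its rack slot (the slot walls leave room for the fingers only in front of and behind its cone), stand it sole down on the cork mat and let go, then take it again across the sides of its cone and set it, without dropping it, sole down on the grey measuring bed with the heel between the two guides and up against the red heel stop, toe pointing away from the stop. Only once it stands there and is let go, press the green button fully down for a moment and release it. Leave the dark last, the tin, the hammer, the brush and the red button alone.

Things in the scene. Friction and masses are not known exactly. Their poses are not given: they have to be found in the camera images.
- pale_last: Pale beech shoe last, 0.25 to 0.42 kg, sole down in one of the two rack slots, toe along the rack's +x within 2 degrees. 155 mm long, 57 wide at the ball, heel 48 wide, flat underside. Origin on the underside, +x to the toe, +z up: heel back at x = -75, toe tip at x = +80 mm. It balances at x = -17. The tall square cone (see its point) stands over the heel; friction is ordinary wood.
- pale_last_cone (a point): Centre of the flat top of the pale last's cone: x = -44, y = 0, z = 80 mm in the last's frame, same axes. Cone: x from -75 to -13 (62 long), 44 mm wide, upright flat faces all round from z = 45 to 80, to be gripped with fingertips above z = 47. Ahead of it the instep is at most 46 mm high, falling to 12 at the toe.
- pale_last_heel (a point): Lowest point of the back of the pale last's heel, on its centre line: x = -75, y = 0, z = 0 mm in the last's frame; axes as the last's.
- dark_last: Dark wooden last of the same shape, size and origin as the pale one, in the other rack slot: a bystander, not to be disturbed.
- rack: Fixed plywood rack, 165 (x) x 152 (y) mm, origin at the centre of its underside, left or right of the mat. Base 6 mm thick; three upright dividers along x, 150 mm long, 8 thick, at y = -72, 0 and +72, tops at z = 91: two slots 64 mm wide centred on y = -36 and +36, open above and at both ends.
- mat: Fixed cork mat, 180 (x) x 180 (y) x 4 mm thick, origin at the centre of its underside: the put-down place for changing grip.
- bed: Fixed measuring bed on the other side of the mat from the rack: grey plate 230 (x) x 120 (y) x 12 mm, origin at the centre of its underside, +x from the red heel stop to the sensor bar. Stop: wall 60 mm wide, x = -97 to -85, top at z = 96. Black sensor bar across the far end, x = 95 to 115, top at z = 34.
- bed_stop (a point): Foot of the heel stop's inner face, centred, on the top of the plate: x = -85, y = 0, z = 12 mm in the bed's frame, axes as the bed's. The last's heel point belongs here. Aluminium guides run forward from the stop for 55 mm, inner faces 29 mm either side of the centre line, 14 mm high: 5 mm free each side of the heel.
- start (a joint): Green start button, 40 mm across, spring loaded, pressed straight down: 0 = up, 0.006 m = fully down; 1.5 N starts it moving, 5 N holds it fully down. Its last millimetre counts as fully down. It sits on a white box.
- start_top (a point): Centre of the top face of the green button (follows the button as it is pressed); about 57 mm above the bench when up, housing 12 mm high on a 64 x 64 x 35 mm fixed white box.
- stop (a joint): Red stop button of the same make, on a yellow box: not to be pressed. 0 = up, 0.006 m = fully down.
- stop_top (a point): Centre of the top face of the red button.
- tin: Brass-coloured polish tin, 76 mm across, 30 mm high, origin at the centre of its underside: bystander.
- hammer: Hammer, about 260 mm long, lying on the bench beyond the buttons; origin below its middle: bystander.
- brush: Hand brush lying on the bench to the robot's right; origin below its middle: bystander.
Things that resemble listed ones, but are neither listed nor needed, are in the scene too. What is shaped like the pale_last but pink or purple is not meant.

How it is judged:
On the way, in this order (a step that is already met when the one before it is completed fails the run):
1. the pale last stands sole down on the cork mat, let go (x of pale_last in the frame of mat between -0.09 and 0.09 m and y of pale_last in the frame of mat between -0.09 and 0.09 m and z of pale_last in the frame of mat below 0.009 m and angle between pale_last's own z axis and vertical below 0.1 rad and linear speed of pale_last below 0.02 m/s and contact force between the fingers and pale_last below 0.1 N), for 0.2 s.
2. the pale last stands on the bed against the heel stop, let go (x of pale_last_heel in the frame of bed_stop between -0.004 and 0.004 m and y of pale_last_heel in the frame of bed_stop between -0.0075 and 0.0075 m and z of pale_last_heel in the frame of bed_stop below 0.004 m and angle between pale_last's own z axis and vertical below 0.08 rad and angle between the x axis of pale_last and the x axis of bed, either way round below 0.15 rad and linear speed of pale_last below 0.02 m/s and contact force between the fingers and pale_last below 0.1 N), for 0.2 s.
3. the green button is fully down, with the last still in its place (x of pale_last_heel in the frame of bed_stop between -0.004 and 0.004 m and y of pale_last_heel in the frame of bed_stop between -0.0075 and 0.0075 m and z of pale_last_heel in the frame of bed_stop below 0.004 m and angle between pale_last's own z axis and vertical below 0.08 rad and angle between the x axis of pale_last and the x axis of bed, either way round below 0.15 rad and value of joint start above 0.005 m), for 0.1 s.
4. the green button is released (value of joint start below 0.001 m), for 0.1 s.
At the end, for the whole second after the job is handed in: The pale last stands sole down on the bed: heel point within 4 mm of the stop along the bed and 7.5 mm sideways, on the plate (within 4 mm), upright (0.08 rad), its length within 0.15 rad of the bed's; it is at rest and let go, and both buttons are up (within 1 mm) (all of step 2 and value of joint each of start, stop below 0.001 m); the robot touches nothing.
It fails at once if the pale last is dropped (moving faster than 0.4 m/s out of the fingers) (linear speed of pale_last above 0.4 m/s and contact force between the fingers and pale_last below 0.05 N).
It fails at once if the green button is pressed before the last stands in its place on the bed (value of joint start above 0.003 m and not (x of pale_last_heel in the frame of bed_stop between -0.004 and 0.004 m and y of pale_last_heel in the frame of bed_stop between -0.0075 and 0.0075 m and z of pale_last_heel in the frame of bed_stop below 0.004 m and angle between pale_last's own z axis and vertical below 0.08 rad and angle between the x axis of pale_last and the x axis of bed, either way round below 0.15 rad)).
It fails at once if the red button is pressed (value of joint stop above 0.003 m).
It fails at once if a bystander is moved more than 25 mm (distance of any of dark_last, tin, hammer, brush from where it was at the start of the episode above 0.025 m).
It also fails if it takes over 67 s, if anything falls off the work surface, if the arm or the gripper's body presses on something with over 40 N, if the wrist force passes 120 N, or if a joint passes its speed limit or range.

ROBOT

A 6-joint arm with a two-finger parallel gripper is mounted at the origin on the work surface. World frame = base frame: x ahead of the robot, y to its left, z up, the work surface at z = 0. Lengths are in m, angles in rad, forces in N, time in s.
With the tool pointing down it reaches from about 0.375 to 0.925 m from the base axis. Payload 5.7 kg.
Tool frame: the origin (TCP) lies at the very end of the fingers, on their centre line; the grasp point (between the pads) lies 19 mm behind it (grip_point_offset is the distance from the TCP to the grasp point, in m); x points along the fingers, y is the direction in which the jaws open and shut, and the axes are right-handed (so a half turn about x gives the same grasp; the last joint's range is limited). The gripper opens to 88 mm and grips with 3 to 60 N. Pads are 20 mm wide; open, the fingers measure 115 mm over their backs; the gripper's body (75 mm by 178 mm) begins 61 mm behind the grasp point.
Start: joints at [-0.115, 0.359, 1.51, -0, 1.272, -0.115], TCP at [0.6, -0, 0.223] pointing down, gripper open.
Joint ranges: [-2.97, 2.97], [-1.01, 2.36], [0.21, 2.38], [-0.96, 4.11], [0.2, 2.71], [-2.98, 2.98]. Speed limits (rad/s): [2.39, 2.39, 3.14, 3.14, 3.14, 3.14].

INTERFACE

Orientations are given as [roll, pitch, yaw] about the fixed x, y, z axes, in that order (R = Rz(yaw) Ry(pitch) Rx(roll)).
In Python, from cell import * gives the robot as it stands.
- The arm moves only by the tool move_arm, never from a script. Its argument "commands" is a list of rows, each a list of 7 numbers: the shift along the tool's x, y, z in mm, then the turn, a rotation vector about the tool's x, y, z in degrees, then the closure, from -1 (fully open) to 1 (shut). In form: [[x, y, z, wx, wy, wz, jaw], ...]. A call has 1 to 5 rows; each row shifts and turns the pose as measured when the row begins, along the tool's axes as they then stand; what a row does not reach is not made up. A row lasts 1/12 s, in which the tool goes at most 41.7 mm and 7.16 degrees, less where a joint would pass 70% of its speed; a pose out of reach is approached as far as the arm can. A call is refused whole if a number of a shift passes 41.7 or a number of a turn 7.16, either way. A call with a gripper value outside its range is refused whole. The fingers move at their own pace and stop on an object; "newtons" is the grip in N (left out, the last holds). Time passes only in rows, so rows that do not move let the fingers close. It gives the time, the measured TCP pose, the force and the opening at its end, in the units of the state.
- get_state(): the state, without advancing time (a new reading comes with each control period).
- get_image(name): name is "scene" or "side" or "wrist"; returns a dict with "img" (384x512x3 uint8, blue, green, red), "fov_y" (degrees; the focal length in pixels is half the picture's height over the tangent of half this angle, whatever the lens; pixels are square), "cx", "cy" (the principal point, pixels), "rvec" (rotation vector, rad) and "tvec" (3), from world to camera coordinates, as OpenCV has them. Camera axes: x right, y down, z forward; pixel columns grow to the right and rows downward; lengths in m; the calibration is good to about 2 mm. A picture is of the moment at which its call begins. There is no depth.
- hand_in(): hands the job in, once; it reports no verdict.
The state is a dict: "time": time; "qpos": joint angles; "qvel": joint speeds; "joint_efforts": joint torques, N m; "ee_pos": TCP position; "tool_rot": TCP orientation; "ft_force": force on the tool from outside, world axes, zero at the start; "moment": the same for the moment, N m; "gripper_width": opening from 0.0 (shut) to 1.0 (fully open).
Only numpy, scipy, OpenCV 4.12 (cv2) and the standard library are available. Lean on these libraries where they do the work, as an engineer would, in place of code of your own. Each camera call takes 0.05 s, during which the arm holds its last target.

## Working session

There is one attempt and no reset: what is moved stays moved. The work goes in short steps, Python scripts to look and compute and a tool call to move; the robot and the scene stay as the last step left them, time stands still between calls to the robot, and variables do not carry over. Pictures are saved under pics/ and viewed, and the job is handed in when it is done.

Besides the shell and the picture viewer there is one more tool, called as name(argument=value, ...) on one line, values as JSON. move_arm: Moves the arm, as the interface text tells. Its arguments: {"type":"object","properties":{"commands":{"type":"array","items":{"type":"array","items":{"type":"number"}}},"newtons":{"type":"number"}},"required":["commands"]}

```bash
mkdir -p pics; python3 - <<'E'
from cell import *
import cv2
s=get_state(); print(s)
for n in ["scene","side","wrist"]:
    d=get_image(n); cv2.imwrite(f"pics/{n}0.png",d["img"]); print(n,d["fov_y"],d["cx"],d["cy"],d["rvec"],d["tvec"])
E
```

```text
{'time': 0.0, 'qpos': array([-1.15073068e-01,  3.59467291e-01,  1.51137474e+00,  6.89587687e-06,
        1.27249897e+00, -1.15058999e-01]), 'qvel': array([-0.00071225, -0.00104386,  0.00179969,  0.00250343,  0.00108779,
        0.00063285]), 'joint_efforts': array([-2.01257943e-03, -5.15376234e+01, -2.70722097e+01,  6.73234044e-02,
        3.48843460e-02, -1.61260368e-04]), 'ee_pos': array([5.99342942e-01, 8.69674489e-05, 2.21853997e-01]), 'tool_rot': array([-1.68962332,  1.56904796,  3.02274956]), 'ft_force': array([-0.14227346,  0.26556738, -0.26817428]), 'moment': array([-0.02203115, -0.07285725, -0.01286665]), 'gripper_width': 0.9993889030205846}
scene 57.13880535384264 253.93919278134368 191.6977451254112 [ 0.70652183  2.79771842 -0.8213427 ] [ 0.4802622  -0.13176279  1.3781459 ]
side 56.8296492475952 250.3577810070708 197.91062614869608 [ 2.22812907 -0.20815385  0.13153668] [-0.51036673  0.08444834  1.39886313]
wrist 64.46201329447125 255.02374154234624 195.71437814940245 [-2.84492602e+00  1.35205960e-03  2.14694176e-03] [-0.60033421 -0.03357786  0.39093566]
```

View pics/scene0.png

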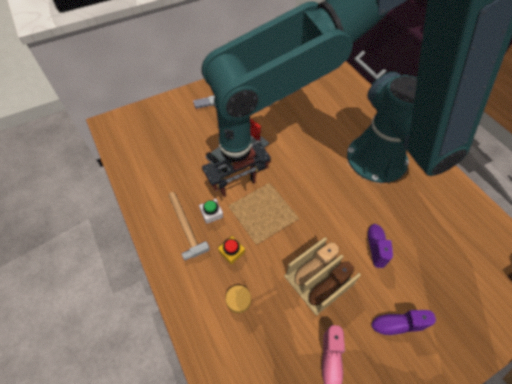

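View pics/side0.png

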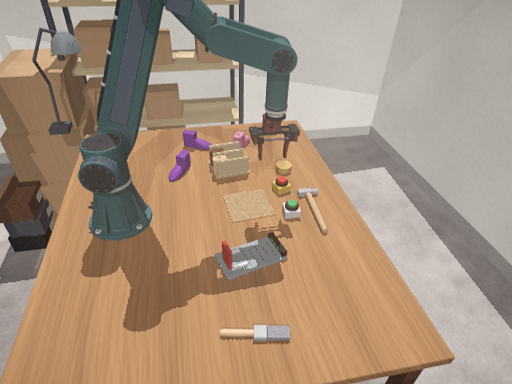

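View pics/wrist0.png

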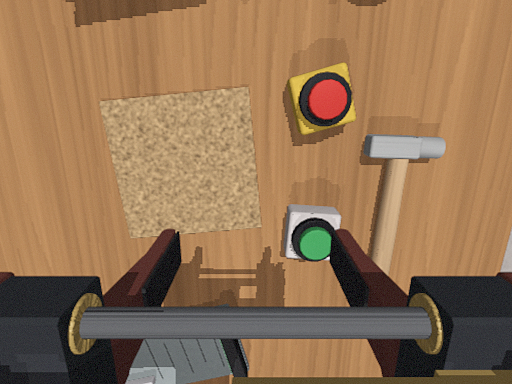

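```bash
cat > h.py <<'E'
from cell import *
import cv2, numpy as np
from scipy.spatial.transform import Rotation as Ro
def cam(d):
    f=d["img"].shape[0]/2/np.tan(np.radians(d["fov_y"]/2))
    K=np.array([[f,0,d["cx"]],[0,f,d["cy"]],[0,0,1]])
    R=cv2.Rodrigues(np.array(d["rvec"],float))[0]; return K,R,np.array(d["tvec"],float)
def pos(d): K,R,t=cam(d); return -R.T@t
def ray(d,uv,z):
    K,R,t=cam(d); c=-R.T@t
    v=R.T@np.linalg.solve(K,np.array([uv[0],uv[1],1.])); return (c+v*(z-c[2])/v[2])
def proj(d,P):
    K,R,t=cam(d); q=(R@np.atleast_2d(P).T).T+t; q=q@K.T; return q[:,:2]/q[:,2:]
def crop(d,x0,y0,x1,y1,k,name):
    c=d["img"][y0:y1,x0:x1]; cv2.imwrite("pics/"+name,cv2.resize(c,None,fx=k,fy=k,interpolation=cv2.INTER_CUBIC))
def tri(d1,u1,d2,u2):
    A=[];b=[]
    P=[np.c_[K@R,K@t] for K,R,t in (cam(d1),cam(d2))]
    X=cv2.triangulatePoints(P[0],P[1],np.array(u1,float),np.array(u2,float)); return (X[:3]/X[3]).ravel()
E
python3 - <<'E'
from h import *
s=get_state(); print(Ro.from_euler('xyz',s['tool_rot']).as_matrix().round(3))
a=get_image("scene");b=get_image("side");c=get_image("wrist")
for d in (a,b,c): print(pos(d))
crop(a,270,220,370,320,6,"s_rack.png")
crop(b,195,120,315,280,4.5/1.2,"sd.png")
crop(a,180,180,300,320,4,"s_btn.png")
E
```

```text
[[-0.001  1.    -0.   ]
 [ 0.    -0.    -1.   ]
 [-1.    -0.001 -0.   ]]
[0.83292137 0.52355641 1.08601566]
[ 0.27509377 -1.12521372  0.9394899 ]
[0.60111261 0.08146206 0.38319724]
```

View pics/s_rack.png

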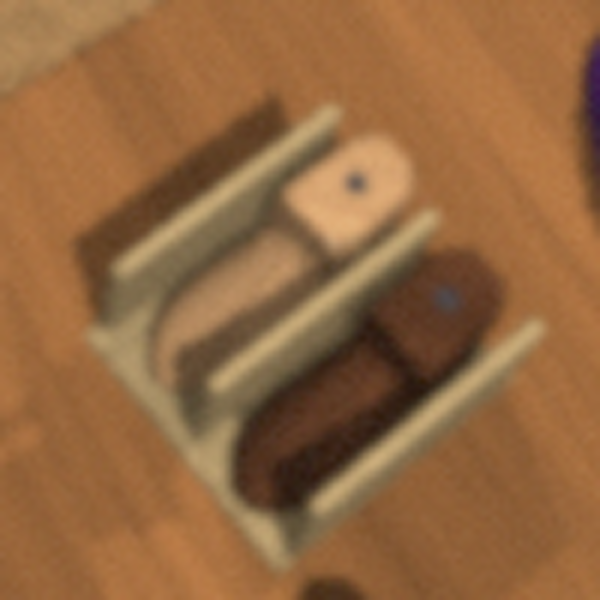

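View pics/sd.png

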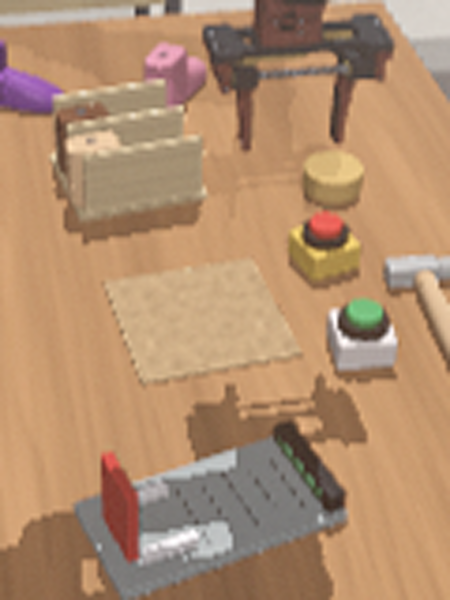

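```bash
python3 - <<'E'
from h import *
a=get_image("scene");b=get_image("side");c=get_image("wrist")
o=np.array([270,220])
for n,p,q in [("d1",(337,113),(118,270)),("d2",(435,217),(215,385)),("d3",(542,326),(315,505))]:
    P,Q=[ray(a,np.array(x)/6+o,0.091) for x in (p,q)]; print(n,P.round(4),Q.round(4),(P+Q)/2,np.degrees(np.arctan2(*(Q-P)[1::-1])))
print("cone",ray(a,np.array((355,182))/6+o,0.086), "dark",ray(a,np.array((447,298))/6+o,0.086))
# bed from side crop k=3.75 off (195,120)
def sd(u,z): return ray(b,np.array(u)/3.75+np.array([195,120]),z).round(4)
print("bed corners",[sd(u,0.012) for u in ((78,505),(128,592),(344,518))])
print("green",sd((366,312),.057),"red",sd((325,225),.057))
print("mat wrist",[ray(c,u,.004).round(4) for u in ((101,100),(248,87),(261,228),(131,237))])
print("green w",ray(c,(317,243),.057),"red w",ray(c,(327,99),.057))
E
```

```text
d1 [0.4113 0.22   0.091 ] [0.5552 0.2388 0.091 ] [0.48324602 0.22940886 0.091     ] 7.472991848187014
d2 [0.4008 0.2904 0.091 ] [0.5445 0.3102 0.091 ] [0.47265546 0.30031577 0.091     ] 7.819729310491708
d3 [0.3885 0.3612 0.091 ] [0.5346 0.38   0.091 ] [0.46154754 0.37056034 0.091     ] 7.338605405305011
cone [0.42315641 0.25454386 0.086     ] dark [0.41867267 0.32667922 0.086     ]
bed corners [array([ 0.344 , -0.2633,  0.012 ]), array([ 0.3746, -0.3732,  0.012 ]), array([ 0.5856, -0.323 ,  0.012 ])]
green [ 0.6738 -0.0845  0.057 ] red [0.6731 0.0778 0.057 ]
mat wrist [array([0.4181, 0.0846, 0.004 ]), array([0.593, 0.099, 0.004]), array([ 0.6091, -0.0801,  0.004 ]), array([ 0.4324, -0.0931,  0.004 ])]
green w [ 0.67396837 -0.07667382  0.057     ] red w [0.67475729 0.08485936 0.057     ]
```

View pics/s_btn.png

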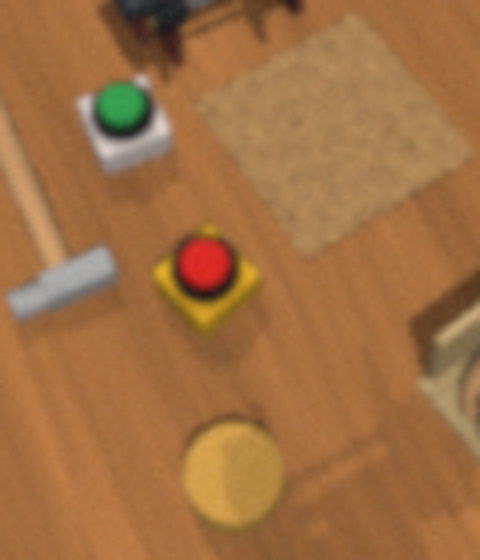

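move_arm(commands=[[-4,-28,-40,-1.5,0,0,-1],[-4,-28,-40,-1.5,0,0,-1],[-4,-28,-40,-1.5,0,0,-1],[-4,-28,-40,-1.5,0,0,-1],[-4,-28,-36,-1.5,0,0,-1]])

```text
time: 0.87
ee_pos: [0.4712, 0.1647, 0.239]
tool_rot: [1.072, 1.565, -0.374]
ft_force: [1.0, 1.0, -1.0]
gripper_width: 1.002
```

```bash
python3 - <<'E'
from h import *
s=get_state(); print(s['time'],s['ee_pos'],Ro.from_euler('xyz',s['tool_rot']).as_matrix().round(3))
c=get_image("wrist"); cv2.imwrite("pics/w1.png",cv2.resize(c["img"],(768,576),interpolation=cv2.INTER_CUBIC))
a=get_image("scene"); cv2.imwrite("pics/sc1.png",a["img"]); 
b=get_image("side"); crop(b,200,210,300,290,8,"sdbed1.png")
E
```

```text
0.8667 [0.47117204 0.16467486 0.23902385] [[ 0.005  0.992  0.124]
 [-0.002  0.124 -0.992]
 [-1.     0.005  0.003]]
```

View pics/w1.png

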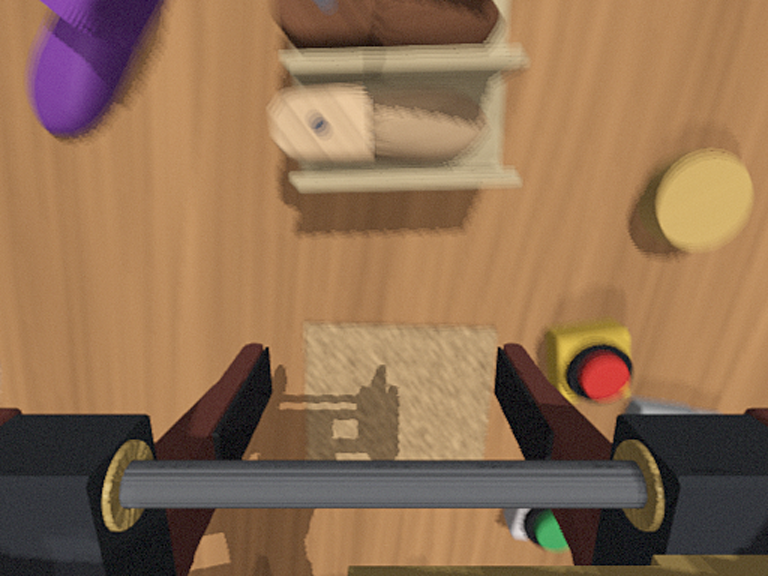

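View pics/sc1.png

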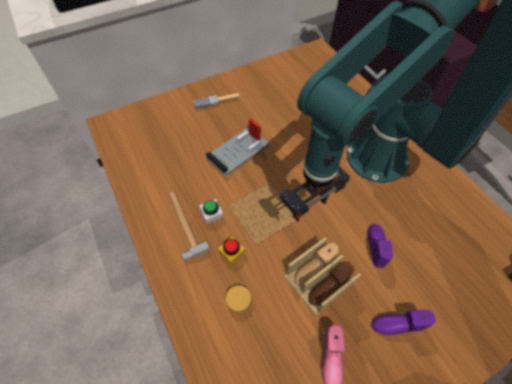

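View pics/sdbed1.png

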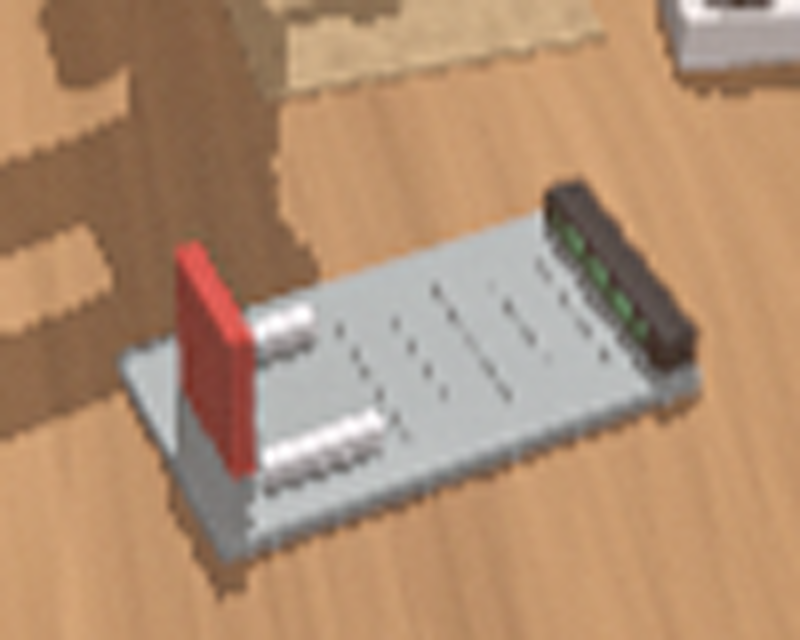

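```bash
python3 - <<'E'
from h import *
c=get_image("wrist"); f=lambda u,z: ray(c,np.array(u)/1.5,z).round(4)
print("cone front edge",f((373,86),.086),f((374,161),.086),"rear",f((268,125),.086),"dot",f((318,124),.086))
A,B=f((290,180),.091),f((521,178),.091);print("d1",A,B,np.degrees(np.arctan2(*(B-A)[1::-1])),(A+B)/2)
A,B=f((283,60),.091),f((527,58),.091);print("d2",A,B,np.degrees(np.arctan2(*(B-A)[1::-1])),(A+B)/2)
a=get_image("scene"); crop(a,195,110,285,180,8,"bed2.png")
E
```

```text
cone front edge [0.4509 0.2854 0.086 ] [0.457  0.2404 0.086 ] rear [0.3865 0.2539 0.086 ] dot [0.4184 0.2586 0.086 ]
d1 [0.4038 0.2216 0.091 ] [0.5543 0.242  0.091 ] 7.719291345621781 [0.47905 0.2318  0.091  ]
d2 [0.3948 0.2923 0.091 ] [0.5426 0.3123 0.091 ] 7.706340803454853 [0.4687 0.3023 0.091 ]
```

View pics/bed2.png

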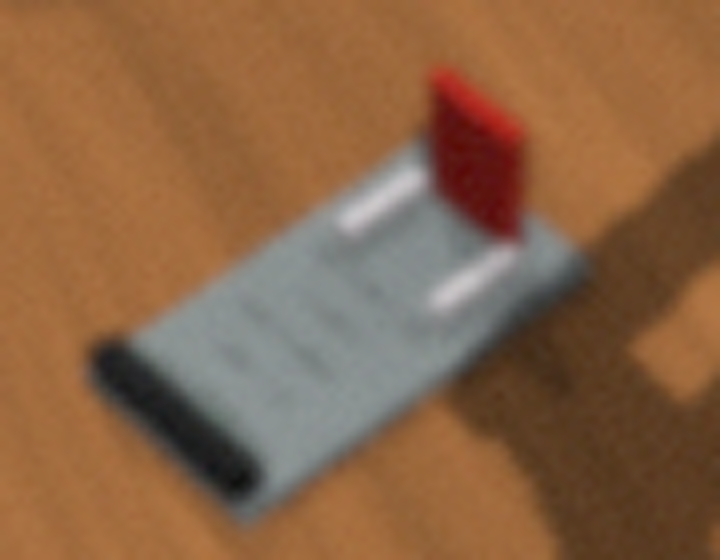

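move_arm(commands=[[20,-13,-35,0,0,0,-1],[30,-13,-35,0,0,0,-1],[30,-10,-25,0,0,0,-1],[10,-5,-8,0,0,0,-1],[0,0,0,0,0,0,-1]])

```text
time: 1.53
ee_pos: [0.4319, 0.2579, 0.1472]
tool_rot: [1.325, 1.552, -0.137]
ft_force: [-0.8, -0.6, -0.5]
gripper_width: 1.004
```

```bash
python3 - <<'E'
from h import *
s=get_state(); print(s['time'],s['ee_pos'],Ro.from_euler('xyz',s['tool_rot']).as_matrix().round(3))
c=get_image("wrist"); cv2.imwrite("pics/w2.png",cv2.resize(c["img"],(768,576),interpolation=cv2.INTER_CUBIC))
E
```

```text
1.5333 [0.43190961 0.25793656 0.14723963] [[ 0.019  0.994  0.109]
 [-0.003  0.109 -0.994]
 [-1.     0.019  0.005]]
```

View pics/w2.png

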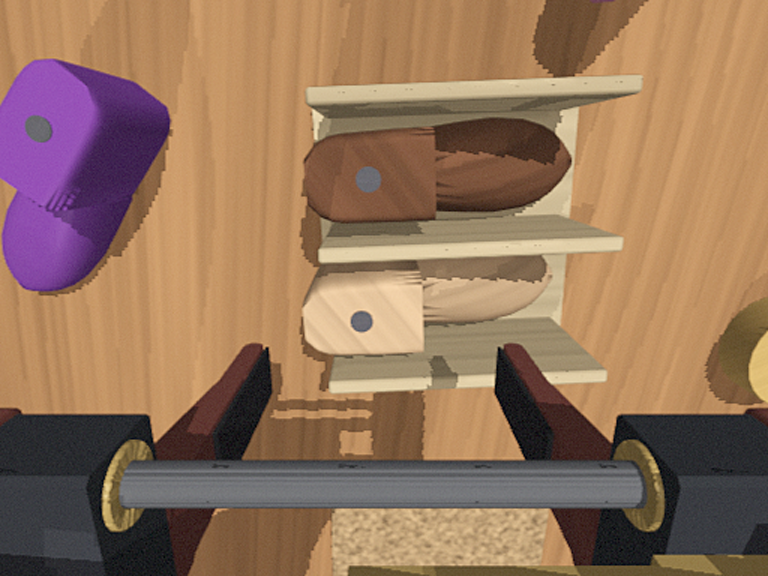

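```bash
cat >> h.py <<'E'
def goto(p,yaw):
    s=get_state(); R=Ro.from_euler('xyz',s['tool_rot']).as_matrix(); 
    y=np.radians(yaw); X=np.array([0,0,-1.]); Y=np.array([np.cos(y),np.sin(y),0]); T=np.c_[X,Y,np.cross(X,Y)]
    print("t",s['time'],"pos",s['ee_pos'].round(4),"yaw",np.degrees(np.arctan2(R[1,1],R[0,1])).round(2),"tilt",R[:2,0].round(3),"F",s['ft_force'].round(1),"w",round(s['gripper_width']*88,1))
    print("shift",(R.T@(np.array(p)-s['ee_pos'])*1000).round(1),"turn",np.degrees(Ro.from_matrix(R.T@T).as_rotvec()).round(2))
E
python3 - <<'E'
from h import *
c=get_image("wrist"); f=lambda u,z: ray(c,np.array(u)/1.5,z).round(4)
print("front",f((420,262),.086),f((423,353),.086),"rear",f((303,308),.086),"dot",f((362,321),.086))
for p in [((331,385),(606,376)),((320,256),(622,243)),((307,97),(641,84))]:
  A,B=[f(x,.091) for x in p];print("d",A,B,np.degrees(np.arctan2(*(B-A)[1::-1])),(A+B)/2)
s=get_state(); R=Ro.from_euler('xyz',s['tool_rot']).as_matrix()
for k in (-44,44): print(proj(c,s['ee_pos']+R@np.array([0,k/1000,0]))*1.5)
goto((.421,.2588,.147),7.7)
E
```

```text
front [0.4506 0.2888 0.086 ] [0.4588 0.2397 0.086 ] rear [0.394  0.2586 0.086 ] dot [0.4248 0.2545 0.086 ]
d [0.4118 0.2187 0.091 ] [0.5572 0.2383 0.091 ] 7.6772243826811515 [0.4845 0.2285 0.091 ]
d [0.4013 0.2879 0.091 ] [0.5468 0.3095 0.091 ] 8.44409396441035 [0.47405 0.2987  0.091  ]
d [0.3909 0.3584 0.091 ] [0.5365 0.3797 0.091 ] 8.322831303654759 [0.4637  0.36905 0.091  ]
[[268.29788512 374.49435057]]
[[495.83886714 374.52920431]]
t 1.6333 pos [0.4338 0.2572 0.1491] yaw 6.21 tilt [ 0.022 -0.002] F [0.3 0.5 0.6] w 87.7
shift [  1.8 -12.6  -3. ] turn [-1.49  0.27 -1.21]
```

move_arm(commands=[[10,-9,0,-1.9,0.2,-1.2,-1],[25,0,0,0,0,0,-1],[10,0,0,0,0,0,-1],[0,0,0,0,0,0,-1]])

```text
time: 1.97
ee_pos: [0.435, 0.2537, 0.1077]
tool_rot: [1.593, 1.559, 0.158]
ft_force: [-0.8, 0.4, -0.2]
gripper_width: 1.002
```

```bash
python3 - <<'E'
from h import *
goto((.425,.2565,.057),8)
c=get_image("wrist"); cv2.imwrite("pics/w3.png",cv2.resize(c["img"],(768,576),interpolation=cv2.INTER_CUBIC))
goto((.425,.2565,.057),8)
b=get_image("side"); crop(b,195,110,285,180,8,"sd3.png")
E
```

```text
t 1.9667 pos [0.435  0.2537 0.1077] yaw 7.82 tilt [0.011 0.002] F [-0.8  0.4 -0.2] w 88.1
shift [ 50.6 -10.1  -4.2] turn [-0.18 -0.01 -0.66]
t 2.0167 pos [0.4354 0.2538 0.1084] yaw 7.82 tilt [0.012 0.002] F [ 1.4 -0.3 -0.5] w 87.9
shift [ 51.3 -10.5  -4.1] turn [-0.18 -0.02 -0.7 ]
```

View pics/w3.png

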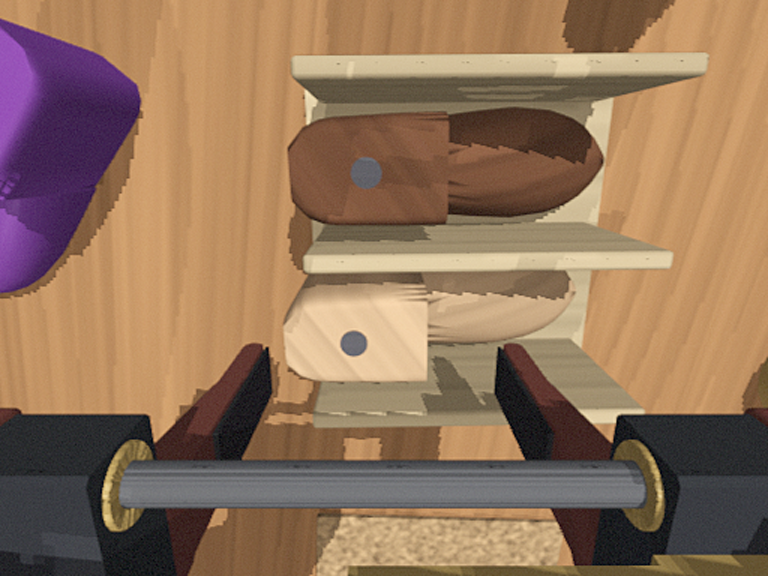

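View pics/sd3.png

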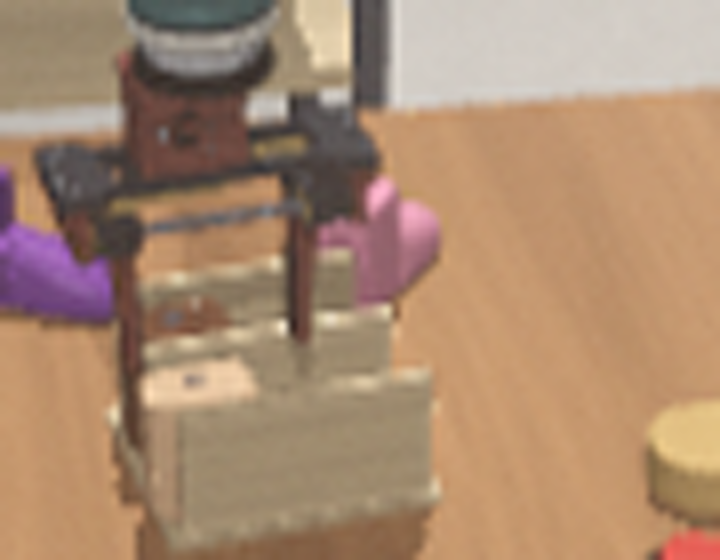

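```bash
python3 - <<'E'
from h import *
c=get_image("wrist"); f=lambda u,z: ray(c,np.array(u)/1.5,z).round(4)
print("front near",f((427,381),.086),"front far",f((426,283),.086),"rear",f((286,330),.086),"dot",f((353,343),.086))
for p in [((315,420),(642,414)),((304,265),(671,259)),((292,67),(706,62))]:
  A,B=[f(x,.091) for x in p];print("d",A,B,np.degrees(np.arctan2(*(B-A)[1::-1])),(A+B)/2)
goto((.425,.2565,.1),8)
E
```

```text
front near [0.4589 0.2413 0.086 ] front far [0.4511 0.2862 0.086 ] rear [0.3947 0.2576 0.086 ] dot [0.424  0.2553 0.086 ]
d [0.4115 0.2183 0.091 ] [0.5566 0.24   0.091 ] 8.505662139016627 [0.48405 0.22915 0.091  ]
d [0.4005 0.2885 0.091 ] [0.5469 0.3105 0.091 ] 8.546075103107661 [0.4737 0.2995 0.091 ]
d [0.3902 0.3598 0.091 ] [0.5364 0.3817 0.091 ] 8.519266975554599 [0.4633  0.37075 0.091  ]
t 2.1167 pos [0.4353 0.2545 0.1092] yaw 7.85 tilt [0.013 0.003] F [0.5 0.3 0.8] w 88.0
shift [  9.1 -10.1  -3.4] turn [-0.15 -0.06 -0.77]
```

move_arm(commands=[[5,-13,-4,-0.5,0,-1,-1],[10,-2,0,0,0,0,-1],[0,0,0,0,0,0,-1]])

```text
time: 2.37
ee_pos: [0.4209, 0.2572, 0.0965]
tool_rot: [-2.822, 1.568, 2.036]
ft_force: [-0.2, -0.0, -0.4]
gripper_width: 1.001
```

```bash
python3 - <<'E'
from h import *
goto((.425,.257,.057),8.3)
E
```

```text
t 2.3667 pos [0.4209 0.2572 0.0965] yaw 8.34 tilt [-0.001  0.002] F [-0.2 -0.  -0.4] w 88.1
shift [39.5  4.1  0.9] turn [ 0.04 -0.15  0.05]
```

move_arm(commands=[[15,4,0,0,0,0,-1],[15,0,0,0,0,0,-1],[9,0,0,0,0,0,-1],[0,0,0,0,0,0,-1]])

```text
time: 2.7
ee_pos: [0.4249, 0.2595, 0.0595]
tool_rot: [2.685, 1.566, 1.262]
ft_force: [-0.3, 0.3, 0.2]
gripper_width: 1.002
```

```bash
python3 - <<'E'
from h import *
c=get_image("wrist"); cv2.imwrite("pics/w4.png",cv2.resize(c["img"],(768,576),interpolation=cv2.INTER_CUBIC))
goto((.425,.257,.057),8.3)
E
```

```text
t 2.75 pos [0.4251 0.2596 0.0601] yaw 8.46 tilt [0.002 0.005] F [ 0.3  0.  -0.4] w 88.1
shift [ 3.1 -0.5  2.6] turn [ 0.16 -0.25 -0.15]
```

View pics/w4.png

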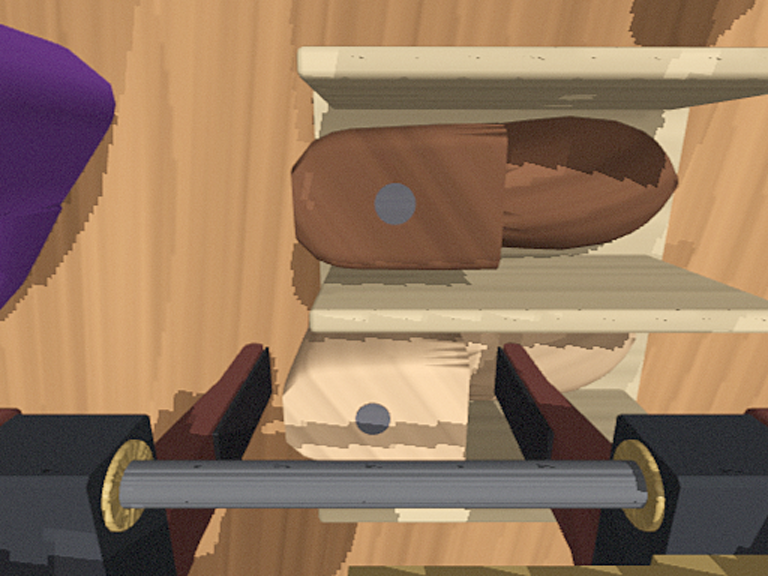

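move_arm(commands=[[3,-1,3,0,0,0,-1],[1,0,0,0,0,0,1],[0.5,0,0,0,0,0,1],[0.5,0,0,0,0,0,1],[0.5,0,0,0,0,0,1]], newtons=40)

```text
time: 3.17
ee_pos: [0.425, 0.2568, 0.0566]
tool_rot: [2.439, 1.564, 1.016]
ft_force: [-3.8, -0.6, 3.6]
gripper_width: 0.734
```

move_arm(commands=[[0.5,0,0,0,0,0,1],[0.5,0,0,0,0,0,1],[0,0,0,0,0,0,1]])

```text
time: 3.42
ee_pos: [0.4242, 0.2566, 0.0565]
tool_rot: [2.575, 1.565, 1.152]
ft_force: [-0.0, -0.7, -3.5]
gripper_width: 0.702
```

```bash
python3 - <<'E'
from h import *
c=get_image("wrist"); cv2.imwrite("pics/w5.png",cv2.resize(c["img"],(768,576),interpolation=cv2.INTER_CUBIC))
goto((.425,.257,.057),8.3)
E
```

```text
t 3.4667 pos [0.4242 0.2566 0.0564] yaw 8.48 tilt [0.002 0.005] F [0.6 0.5 1. ] w 62.0
shift [-0.6  0.9 -0.3] turn [ 0.18 -0.28 -0.18]
```

View pics/w5.png

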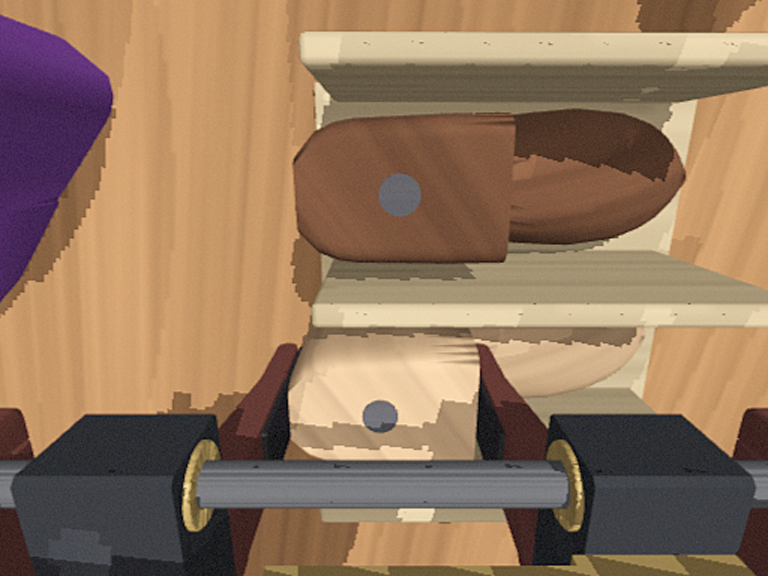

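move_arm(commands=[[-8,0,0,0,0,0,1],[-20,0,0,0,0,0,1],[-30,0,0,0,0,0,1],[-30,0,0,0,0,0,1],[-30,0,0,0,0,0,1]])

```text
time: 3.88
ee_pos: [0.4171, 0.2528, 0.1721]
tool_rot: [-1.563, 1.555, -2.986]
ft_force: [1.0, 0.2, -3.9]
gripper_width: 0.71
```

```bash
python3 - <<'E'
from h import *
goto((.425,.257,.18),8.3)
b=get_image("side"); crop(b,195,70,315,180,6,"sd6.png")
E
```

```text
t 3.8833 pos [0.4171 0.2528 0.1721] yaw 8.46 tilt [-0.016 -0.002] F [ 1.   0.2 -3.9] w 62.5
shift [-8.   8.3 -3. ] turn [0.16 0.01 0.92]
```

View pics/sd6.png

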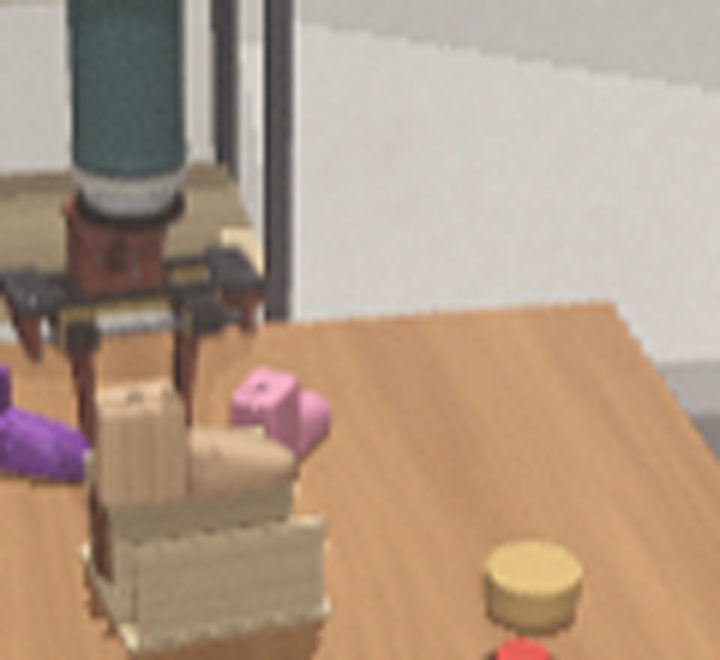

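move_arm(commands=[[-8,3,15,0,0,0.9,1],[-5,3,30,0,0,0,1],[0,3,35,0,0,0,1],[0,3,35,0,0,0,1],[0,3,35,0,0,0,1]])

```text
time: 4.35
ee_pos: [0.4597, 0.1105, 0.1958]
tool_rot: [1.896, 1.55, 0.483]
ft_force: [0.7, -1.0, -4.0]
gripper_width: 0.704
```

move_arm(commands=[[0,0,35,0,0,0,1],[0,0,35,0,0,0,1],[0,0,25,0,0,0,1],[0,0,10,0,0,0,1],[0,0,0,0,0,0,1]])

```text
time: 4.77
ee_pos: [0.4764, -0.0046, 0.1948]
tool_rot: [1.732, 1.55, 0.315]
ft_force: [0.4, 0.7, -3.8]
gripper_width: 0.703
```

```bash
python3 - <<'E'
from h import *
goto((.469,-.004,.11),8.3)
E
```

```text
t 4.7667 pos [ 0.4764 -0.0046  0.1948] yaw 8.8 tilt [0.019 0.006] F [ 0.4  0.7 -3.8] w 61.8
shift [84.7 -8.9 -1.5] turn [ 0.5  -0.19 -1.15]
```

move_arm(commands=[[25,-5,0,0,0,-1.2,1],[35,-3,0,0,0,0,1],[30,0,0,0,0,0,1],[20,0,0,0,0,0,1],[5,0,0,0,0,0,1]])

```text
time: 5.18
ee_pos: [0.4717, -0.0044, 0.0789]
tool_rot: [1.831, 1.563, 0.411]
ft_force: [-1.1, 0.1, -4.0]
gripper_width: 0.703
```

```bash
python3 - <<'E'
from h import *
goto((.469,-.004,.0555),8.3)
c=get_image("wrist"); cv2.imwrite("pics/w7.png",c["img"])
b=get_image("side"); crop(b,205,140,305,230,7,"sd7.png")
E
```

```text
t 5.1833 pos [ 0.4717 -0.0044  0.0789] yaw 8.61 tilt [0.007 0.003] F [-1.1  0.1 -4. ] w 61.9
shift [23.4 -2.7 -0.7] turn [ 0.31 -0.11 -0.41]
```

View pics/w7.png

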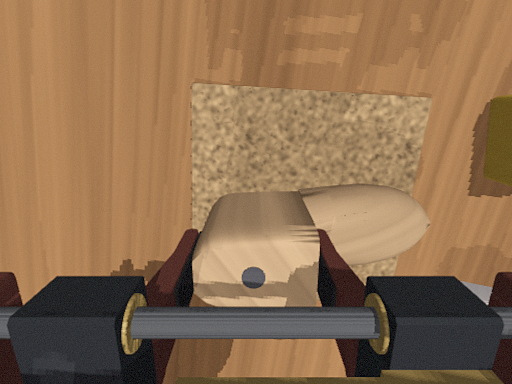

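View pics/sd7.png

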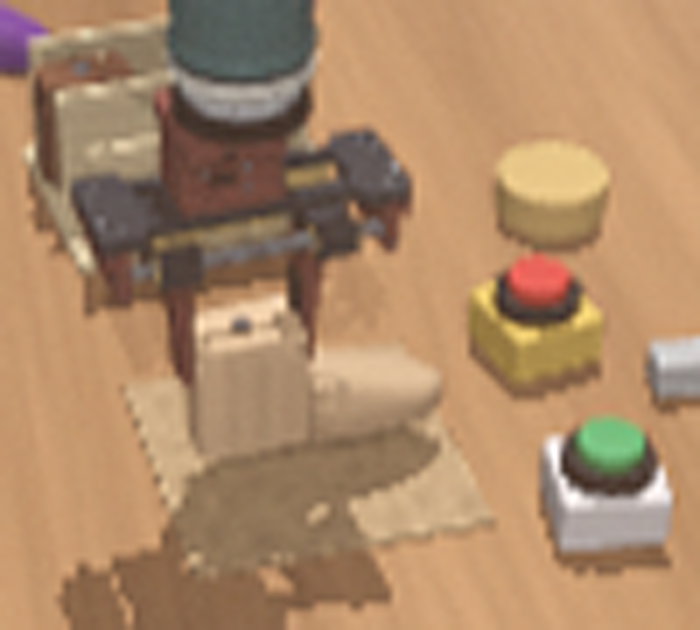

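move_arm(commands=[[10,-2,0,0,0,-0.4,1],[8,0,0,0,0,0,1],[4,0,0,0,0,0,1],[2,0,0,0,0,0,1]])

```text
time: 5.62
ee_pos: [0.4747, -0.0042, 0.0586]
tool_rot: [1.47, 1.562, 0.051]
ft_force: [-0.9, -0.2, -4.3]
gripper_width: 0.7
```

```bash
python3 - <<'E'
from h import *
goto((.469,-.004,.0545),8.3)
E
```

```text
t 5.6167 pos [ 0.4747 -0.0042  0.0586] yaw 8.72 tilt [0.009 0.   ] F [-0.9 -0.2 -4.3] w 61.6
shift [ 4.1 -5.6 -1. ] turn [ 0.42  0.05 -0.5 ]
```

move_arm(commands=[[3,0,0,0,0,-0.5,1],[2,0,0,0,0,0,1],[1,0,0,0,0,0,1]])

```text
time: 5.87
ee_pos: [0.4754, -0.0046, 0.0543]
tool_rot: [0.17, 1.569, -1.248]
ft_force: [-7.6, 0.1, 21.5]
gripper_width: 0.705
```

```bash
python3 - <<'E'
from h import *
goto((.469,-.004,.0545),8.3)
E
```

```text
t 5.8667 pos [ 0.4754 -0.0046  0.0543] yaw 8.76 tilt [ 0.001 -0.002] F [-7.6  0.1 21.5] w 62.1
shift [-0.2 -6.2 -1.5] turn [ 0.46  0.11 -0.02]
```

move_arm(commands=[[-1,0,0,0,0,0,1],[0,0,0,0,0,0,-1],[0,0,0,0,0,0,-1],[0,0,0,0,0,0,-1],[0,0,0,0,0,0,-1]])

```text
time: 6.28
ee_pos: [0.4788, -0.0051, 0.0575]
tool_rot: [1.038, 1.563, -0.38]
ft_force: [0.5, -0.3, -0.4]
gripper_width: 0.97
```

move_arm(commands=[[0,0,0,0,0,0,-1],[0,0,0,0,0,0,-1],[0,0,0,0,0,0,-1]])

```text
time: 6.53
ee_pos: [0.4795, -0.0053, 0.0577]
tool_rot: [1.068, 1.562, -0.351]
ft_force: [0.1, -0.5, -0.3]
gripper_width: 1.0
```

```bash
python3 - <<'E'
from h import *
goto((.469,-.004,.0545),8.3)
c=get_image("wrist"); cv2.imwrite("pics/w8.png",c["img"])
E
```

```text
t 6.5333 pos [ 0.4795 -0.0053  0.0577] yaw 8.74 tilt [ 0.008 -0.003] F [ 0.1 -0.5 -0.3] w 88.0
shift [  3.1 -10.2  -2.9] turn [ 0.43  0.25 -0.45]
```

View pics/w8.png

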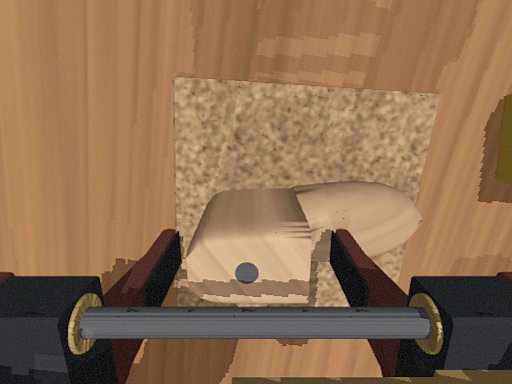

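move_arm(commands=[[-10,-4,0,0,0,0,-1],[-25,0,0,0,0,0,-1],[-30,0,0,0,0,0,-1],[-30,0,0,0,0,0,-1],[-10,0,0,0,0,0,-1]])

```text
time: 7.0
ee_pos: [0.4695, -0.0051, 0.1652]
tool_rot: [-1.208, 1.568, -2.626]
ft_force: [0.6, -0.1, 0.4]
gripper_width: 1.001
```

```bash
python3 - <<'E'
from h import *
goto((.475,-.005,.16),98.7); print(get_state()['qpos'])
c=get_image("wrist"); cv2.imwrite("pics/w9.png",cv2.resize(c["img"],(768,576),interpolation=cv2.INTER_CUBIC))
E
```

```text
t 7.0 pos [ 0.4695 -0.0051  0.1652] yaw 8.74 tilt [-0.003 -0.001] F [ 0.6 -0.1  0.4] w 88.1
shift [5.1 5.5 0.7] turn [-8.996e+01 -8.000e-02  1.700e-01]
[-0.15671188  0.24048185  1.85251477 -0.00206785  1.05085165 -0.30817064]
```

View pics/w9.png

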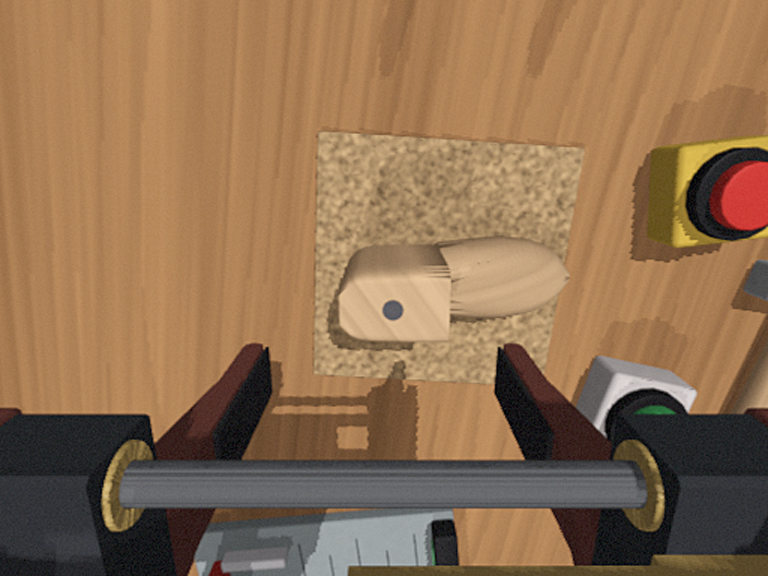

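```bash
python3 - <<'E'
from h import *
c=get_image("wrist"); f=lambda u,z: ray(c,np.array(u)/1.5,z).round(4)
print("dot",f((393,310),.084),"fn",f((450,340),.084),"rn",f((348,342),.084),"rear",f((339,295),.084),"toe",f((569,276),.012))
E
```

```text
dot [ 0.4776 -0.0069  0.084 ] fn [ 0.5128 -0.0199  0.084 ] rn [ 0.4551 -0.03    0.084 ] rear [ 0.4465 -0.0027  0.084 ] toe [0.6029 0.0128 0.012 ]
```

move_arm(commands=[[0,3,0,-7,0,0,-1],[0,3,0,-7,0,0,-1],[0,0,0,-7,0,0,-1],[0,0,0,-7,0,0,-1],[0,0,0,-7,0,0,-1]])

```text
time: 7.52
ee_pos: [0.4716, -0.0035, 0.1613]
tool_rot: [-2.204, 1.564, -2.997]
ft_force: [0.9, -0.8, 0.6]
gripper_width: 1.0
```

move_arm(commands=[[0,0,0,-7,0,0,-1],[0,0,0,-7,0,0,-1],[0,0,0,-7,0,0,-1],[0,0,0,-7,0,0,-1],[0,0,0,-7,0,0,-1]])

```text
time: 7.93
ee_pos: [0.4654, -0.0028, 0.1554]
tool_rot: [-3.019, 1.553, 3.095]
ft_force: [1.5, -0.1, -1.0]
gripper_width: 0.998
```

```bash
python3 - <<'E'
from h import *
goto((.495,-.002,.14),98.7); print(get_state()['qpos'])
E
```

```text
t 7.9333 pos [ 0.4654 -0.0028  0.1554] yaw 80.34 tilt [-0.018  0.001] F [ 1.5 -0.1 -1. ] w 87.8
shift [14.9  5.8 29.3] turn [-18.36  -1.02  -0.04]
[-0.15298118  0.25612122  1.86048648 -0.00219015  1.04265744 -1.55402464]
```

move_arm(commands=[[0,2,10,-6.5,-0.5,0,-1],[0,2,12,-6.5,-0.5,0,-1],[0,1,8,-6,0,0,-1],[0,0,0,0,0,0,-1]])

```text
time: 8.27
ee_pos: [0.491, 0.001, 0.1502]
tool_rot: [2.838, 1.561, 3.023]
ft_force: [0.5, -0.8, 0.3]
gripper_width: 1.0
```

```bash
python3 - <<'E'
from h import *
goto((.496,-.002,.10),98.9)
c=get_image("wrist"); cv2.imwrite("pics/w10.png",cv2.resize(c["img"],(768,576),interpolation=cv2.INTER_CUBIC))
E
```

```text
t 8.2667 pos [0.491  0.001  0.1502] yaw 100.58 tilt [-0.01   0.001] F [ 0.5 -0.8  0.3] w 88.0
shift [50.1 -4.   4.8] turn [ 1.68 -0.54 -0.16]
```

View pics/w10.png

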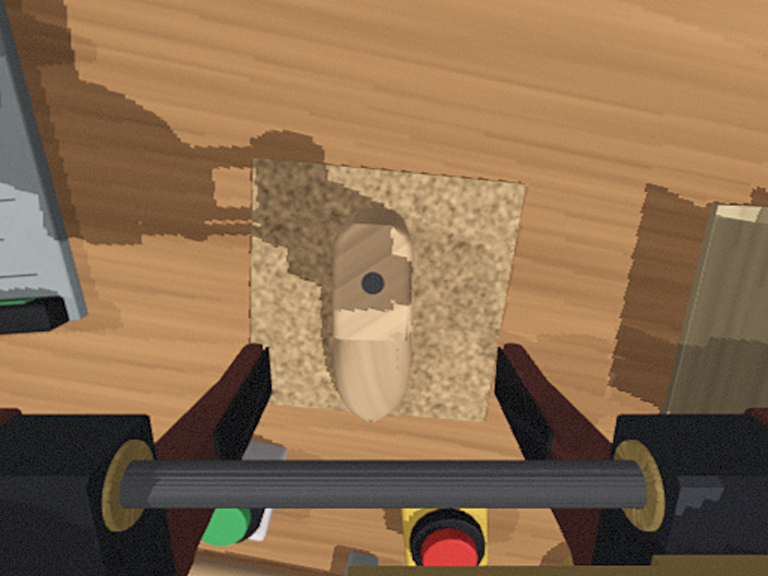

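```bash
python3 - <<'E'
from h import *
c=get_image("wrist"); f=lambda u,z: ray(c,np.array(u)/1.5,z).round(4)
A=f((372.5,283),.084);B=f((371,420),.014);print(A,B,np.degrees(np.arctan2(*(B-A)[1::-1])))
L=f((334,338),.084);Rr=f((411,340),.084);print("front edge",L,Rr,(L+Rr)/2,np.degrees(np.arctan2(*(Rr-L)[1::-1]))-90,np.linalg.norm(L-Rr))
goto((.496,-.002,.10),99)
E
```

```text
[ 0.4748 -0.0062  0.084 ] [0.5972 0.0128 0.014 ] 8.823531915337352
front edge [ 0.5084 -0.0212  0.084 ] [0.5023 0.0196 0.084 ] [ 0.50535 -0.0008   0.084  ] 8.503295503212911 0.04125348470129524
t 8.3667 pos [0.4893 0.0011 0.15  ] yaw 100.17 tilt [-0.012  0.001] F [0.1 0.3 0. ] w 87.9
shift [50.  -4.4  6.6] turn [ 1.17 -0.65 -0.19]
```

move_arm(commands=[[20,-4,4,1.3,-0.6,0,-1],[25,0,0,0,0,0,-1],[0,0,0,0,0,0,-1]])

```text
time: 8.62
ee_pos: [0.4924, -0.0022, 0.104]
tool_rot: [1.67, 1.568, 1.814]
ft_force: [-1.2, -0.0, -0.3]
gripper_width: 1.0
```

```bash
python3 - <<'E'
from h import *
goto((.493,-.003,.0545),98.7)
E
```

```text
t 8.6167 pos [ 0.4924 -0.0022  0.104 ] yaw 98.25 tilt [-0.001  0.003] F [-1.2 -0.  -0.3] w 88.0
shift [49.5 -1.1  0.5] turn [-0.45 -0.02 -0.17]
```

move_arm(commands=[[15,-1,0,-0.4,0,0,-1],[18,0,0,0,0,0,-1],[14,0,0,0,0,0,-1],[3,0,0,0,0,0,-1]])

```text
time: 8.95
ee_pos: [0.4903, -0.0032, 0.0543]
tool_rot: [2.179, 1.567, 2.32]
ft_force: [-0.0, -1.3, 0.4]
gripper_width: 0.997
```

```bash
python3 - <<'E'
from h import *
goto((.493,-.003,.0545),98.7)
c=get_image("wrist"); cv2.imwrite("pics/w11.png",cv2.resize(c["img"],(768,576),interpolation=cv2.INTER_CUBIC))
E
```

```text
t 8.95 pos [ 0.4903 -0.0032  0.0543] yaw 98.09 tilt [-0.003  0.003] F [-0.  -1.3  0.4] w 87.7
shift [-0.2 -0.2  2.7] turn [-0.61 -0.13 -0.2 ]
```

View pics/w11.png

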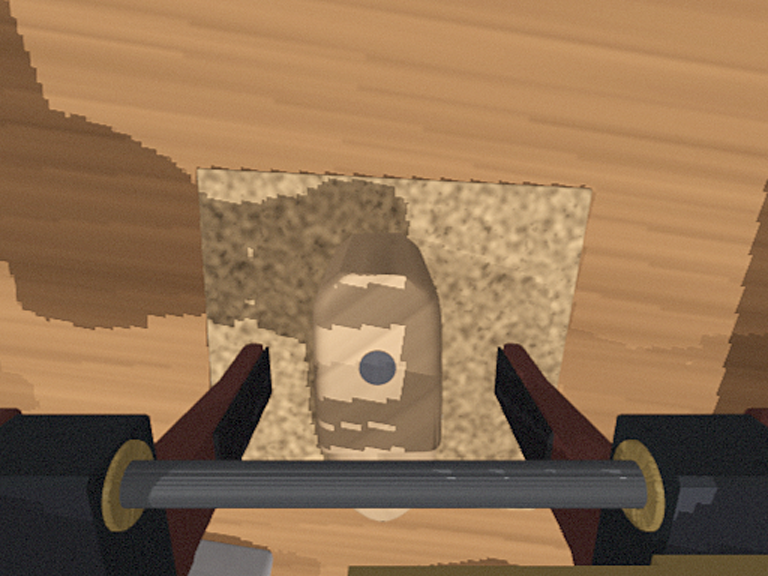

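move_arm(commands=[[0.5,0,1,-0.5,0,0,1],[0.5,0,0,0,0,0,1],[0.5,0,0,0,0,0,1],[0.5,0,0,0,0,0,1],[0.5,0,0,0,0,0,1]], newtons=50)

```text
time: 9.42
ee_pos: [0.4931, -0.0033, 0.0557]
tool_rot: [0.947, 1.568, 1.095]
ft_force: [-0.3, 0.3, 0.4]
gripper_width: 0.661
```

move_arm(commands=[[0.5,0,0,0,0,0,1],[0.5,0,0,0,0,0,1],[0.5,0,0,0,0,0,1],[0,0,0,0,0,0,1]])

```text
time: 9.75
ee_pos: [0.4939, -0.0036, 0.0555]
tool_rot: [0.306, 1.567, 0.454]
ft_force: [0.6, 0.6, -3.2]
gripper_width: 0.499
```

```bash
python3 - <<'E'
from h import *
goto((.493,-.003,.0545),98.7)
c=get_image("wrist"); cv2.imwrite("pics/w12.png",cv2.resize(c["img"],(768,576),interpolation=cv2.INTER_CUBIC))
f=lambda u,z: ray(c,np.array(u)/1.5,z).round(4)
E
```

```text
t 9.75 pos [ 0.4939 -0.0036  0.0555] yaw 98.51 tilt [0.003 0.002] F [ 0.6  0.6 -3.2] w 43.9
shift [ 1.   0.7 -0.8] turn [-0.19  0.21 -0.07]
```

View pics/w12.png

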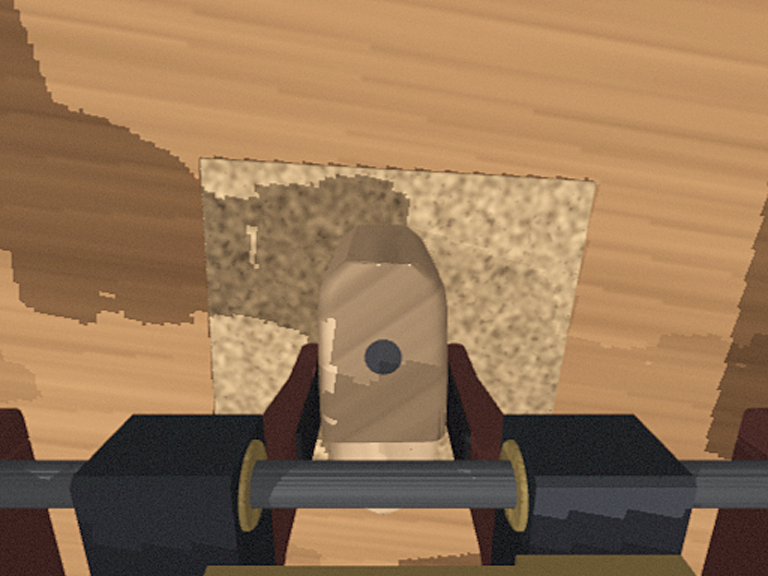

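```bash
python3 - <<'E'
from h import *
c=get_image("wrist"); f=lambda u,z: ray(c,np.array(u)/1.5,z).round(4)
s=get_state();R=Ro.from_euler('xyz',s['tool_rot']).as_matrix()
for n,u in (("dot",(383,356)),("frontL",(320,441)),("frontR",(446,440))): print(n,f(u,.084),"in tool mm",(R.T@(f(u,.084)-s['ee_pos'])*1000).round(1))
a=get_image("scene");b=get_image("side")
A=lambda u,z: ray(a,np.array(u)/8+np.array([195,110]),z).round(4)
B=lambda u,z: ray(b,np.array(u)/8+np.array([200,210]),z).round(4)
print("scene guides",[A(u,.026) for u in ((345,228),(420,178),(437,303),(512,250))])
print("scene stop top",[A(u,.096) for u in ((436,75),(521,137))], "corner",A((583,258),.012),A((245,513),.006),A((418,145),.012))
print("side stop top",[B(u,.096) for u in ((192,245),(246,333))],"corner",B((122,360),.012),B((222,550),.012),B((700,375),.012),B((545,215),.012))
print("side guides",[B(u,.026) for u in ((260,318),(310,303),(265,450),(378,410))])
print("side bar top",[B(u,.034) for u in ((548,185),(660,345),(582,180),(693,330))])
E
```

```text
dot [ 0.4759 -0.0057  0.084 ] in tool mm [-28.6   0.6 -18. ]
frontL [ 0.5099 -0.022   0.084 ] in tool mm [-28.5 -20.5  13.2]
frontR [0.5034 0.0199 0.084 ] in tool mm [-28.4  21.9  13. ]
scene guides [array([ 0.4415, -0.325 ,  0.026 ]), array([ 0.3934, -0.3367,  0.026 ]), array([ 0.4239, -0.2611,  0.026 ]), array([ 0.3756, -0.2734,  0.026 ])]
scene stop top [array([ 0.3848, -0.3346,  0.096 ]), array([ 0.3682, -0.2801,  0.096 ])] corner [ 0.3409 -0.2627  0.012 ] [ 0.5557 -0.206   0.006 ] [ 0.378  -0.3684  0.012 ]
side stop top [array([ 0.3722, -0.2834,  0.096 ]), array([ 0.3867, -0.3367,  0.096 ])] corner [ 0.3419 -0.2645  0.012 ] [ 0.3696 -0.376   0.012 ] [ 0.5898 -0.3178  0.012 ] [ 0.5462 -0.2087  0.012 ]
side guides [array([ 0.4034, -0.2634,  0.026 ]), array([ 0.4265, -0.2584,  0.026 ]), array([ 0.3936, -0.3384,  0.026 ]), array([ 0.4443, -0.325 ,  0.026 ])]
side bar top [array([ 0.5457, -0.2115,  0.034 ]), array([ 0.5701, -0.3171,  0.034 ]), array([ 0.562, -0.211,  0.034]), array([ 0.5866, -0.3111,  0.034 ])]
```

move_arm(commands=[[-8,0,0,0,0,0,1],[-20,0,0,0,0,0,1],[-30,0,0,0,0,0,1],[-30,0,0,0,0,0,1],[-30,0,0,0,0,0,1]])

```text
time: 10.37
ee_pos: [0.4852, -0.0025, 0.1705]
tool_rot: [2.726, 1.552, 2.874]
ft_force: [0.1, -0.7, -3.5]
gripper_width: 0.502
```

```bash
python3 - <<'E'
from h import *
goto((.44,-.16,.18),103)
b=get_image("side"); crop(b,205,110,305,220,6,"sd13.png")
E
```

```text
t 10.3667 pos [ 0.4852 -0.0025  0.1705] yaw 98.5 tilt [-0.018  0.005] F [ 0.1 -0.7 -3.5] w 44.1
shift [  -9.4 -149.   -68.2] turn [-4.5  -0.98 -0.48]
```

View pics/sd13.png

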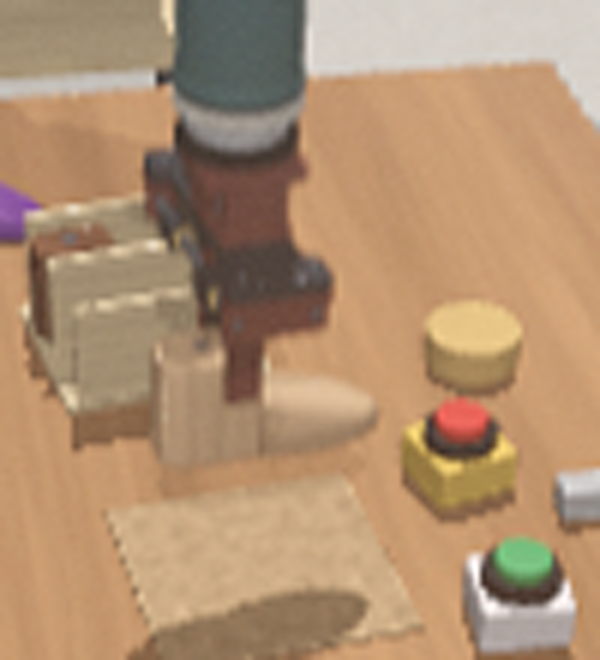

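move_arm(commands=[[0,-20,-4,-1,-1,-0.5,1],[0,-35,-6,-1,0,0,1],[0,-35,-6,-1,0,0,1],[0,-35,-6,-1,0,0,1],[0,-35,-6,-1,0,0,1]])

```text
time: 10.83
ee_pos: [0.4914, -0.1632, 0.18]
tool_rot: [-0.211, 1.556, 0.039]
ft_force: [0.3, 0.5, -4.4]
gripper_width: 0.501
```

move_arm(commands=[[0,-35,-6,-0.5,0,0,1],[0,-35,-6,0,0,0,1],[0,-30,-6,0,0,0,1],[0,-15,0,0,0,0,1],[0,0,0,0,0,0,1]])

```text
time: 11.25
ee_pos: [0.5007, -0.2905, 0.1781]
tool_rot: [-0.305, 1.558, -0.05]
ft_force: [1.6, -0.1, -3.6]
gripper_width: 0.496
```

```bash
python3 - <<'E'
from h import *
goto((.4705,-.284,.17),104.5)
c=get_image("wrist"); cv2.imwrite("pics/w14.png",cv2.resize(c["img"],(768,576),interpolation=cv2.INTER_CUBIC))
goto((.4705,-.284,.17),104.5); print(get_state()['qpos'])
E
```

```text
t 11.25 pos [ 0.5007 -0.2905  0.1781] yaw 104.6 tilt [ 0.013 -0.001] F [ 1.6 -0.1 -3.6] w 43.7
shift [  7.7  13.9 -27.7] turn [0.1  0.72 0.23]
t 11.3 pos [ 0.5    -0.2888  0.1778] yaw 104.62 tilt [0.012 0.001] F [-0.5 -0.  -3.9] w 44.0
shift [  7.4  12.1 -27.4] turn [0.12 0.67 0.13]
[-0.64857978  0.36549088  1.62212307  0.00850128  1.14494183 -2.4780923 ]
```

View pics/w14.png

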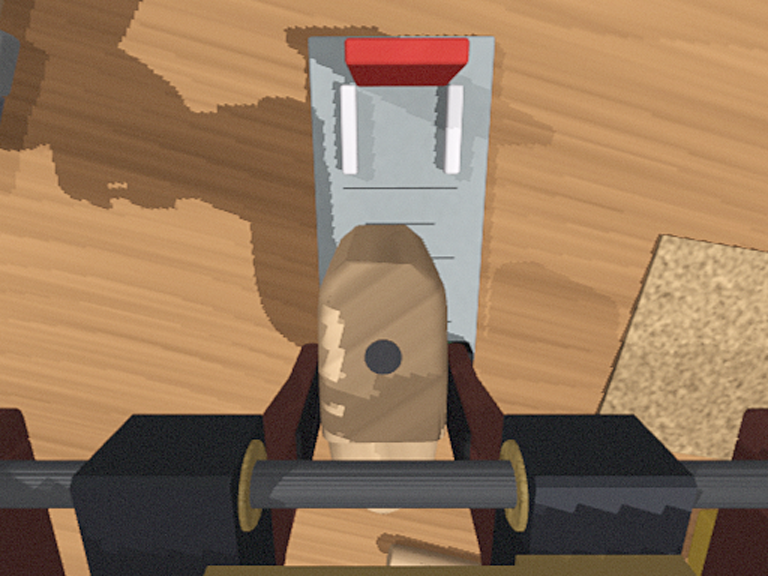

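```bash
python3 - <<'E'
from h import *
c=get_image("wrist"); f=lambda u,z: ray(c,np.array(u)/1.5,z)
L=f((346,66),.096);R_=f((468,66),.096);print("stop top inner",L,R_,(L+R_)/2,np.degrees(np.arctan2(*(R_-L)[1::-1]))-90,np.linalg.norm(L-R_))
L=f((358,85.5),.012);R_=f((454,85.5),.012);print("stop foot",L,R_,(L+R_)/2,np.degrees(np.arctan2(*(R_-L)[1::-1]))-90,np.linalg.norm(L-R_))
L=f((356,87),.026);L2=f((357,173),.026);R1=f((447,86),.026);R2=f((446,173),.026)
for P,Q in ((L,L2),(R1,R2)): print("guide in",P,Q,np.degrees(np.arctan2(*(Q-P)[1::-1])))
print("mids",(L+R1)/2,(L2+R2)/2,np.linalg.norm(L-R1),np.linalg.norm(L2-R2))
L=f((309,37),.012);R_=f((494,37),.012);print("plate end",(L+R_)/2,np.degrees(np.arctan2(*(R_-L)[1::-1]))-90,np.linalg.norm(L-R_))
s=get_state();R=Ro.from_euler('xyz',s['tool_rot']).as_matrix();print(s['ee_pos'])
for u in ((383,227),(383,356)):print([(R.T@(f(u,z)-s['ee_pos'])*1000).round(1) for z in (s['ee_pos'][2]-.052,s['ee_pos'][2]+.0285)])
E
```

```text
stop top inner [ 0.38972767 -0.33529526  0.096     ] [ 0.3750454  -0.27869767  0.096     ] [ 0.38238654 -0.30699647  0.096     ] 14.542820485208097 0.05847098522751927
stop foot [ 0.38805954 -0.33435237  0.012     ] [ 0.37230315 -0.27362966  0.012     ] [ 0.38018134 -0.30399102  0.012     ] 14.546354626696768 0.06273365167175497
guide in [ 0.39063568 -0.33425459  0.026     ] [ 0.44116062 -0.3214037   0.026     ] 14.27044146008731
guide in [ 0.37577879 -0.27928393  0.026     ] [ 0.42637378 -0.26448675  0.026     ] 16.3022649514046
mids [ 0.38320723 -0.30676926  0.026     ] [ 0.4337672  -0.29294522  0.026     ] 0.056942952173549874 0.05880636985708276
plate end [ 0.35370832 -0.31428656  0.012     ] 14.537715900247562 0.11741661511690944
[ 0.49950867 -0.28684636  0.17769348]
[array([ 51.5,  -1.4, -46.5]), array([-29.2,  -1.3, -59. ])]
[array([52.2, -1.5, 19.4]), array([-28.7,  -1.4, -18.1])]
```

```bash
python3 - <<'E'
from h import *
goto((.449,-.289,.10),104.7)
E
```

```text
t 11.35 pos [ 0.4995 -0.2868  0.1777] yaw 104.69 tilt [0.011 0.002] F [-0.6  0.6 -3.4] w 43.7
shift [ 77.1  10.8 -50.3] turn [-0.01  0.64  0.04]
```

move_arm(commands=[[10,4,-18,0,0.6,0,1],[25,3,-18,0,0,0,1],[25,2,-8,0,0,0,1],[10,0,0,0,0,0,1],[0,0,0,0,0,0,1]])

```text
time: 11.77
ee_pos: [0.4538, -0.2795, 0.1062]
tool_rot: [1.127, 1.566, 1.389]
ft_force: [0.4, -0.3, -3.6]
gripper_width: 0.497
```

```bash
python3 - <<'E'
from h import *
goto((.449,-.289,.09),104.7)
c=get_image("wrist"); cv2.imwrite("pics/w15.png",cv2.resize(c["img"],(768,576),interpolation=cv2.INTER_CUBIC))
goto((.449,-.289,.09),104.7)
E
```

```text
t 11.7667 pos [ 0.4538 -0.2795  0.1062] yaw 105.02 tilt [0.001 0.004] F [ 0.4 -0.3 -3.6] w 43.8
shift [16.2 -8.  -7.1] turn [ 0.32  0.11 -0.22]
t 11.8167 pos [ 0.4539 -0.2794  0.1068] yaw 105.04 tilt [0.001 0.004] F [-0.3  0.8 -3.6] w 43.8
shift [16.8 -8.1 -7.2] turn [ 0.34  0.1  -0.24]
```

View pics/w15.png

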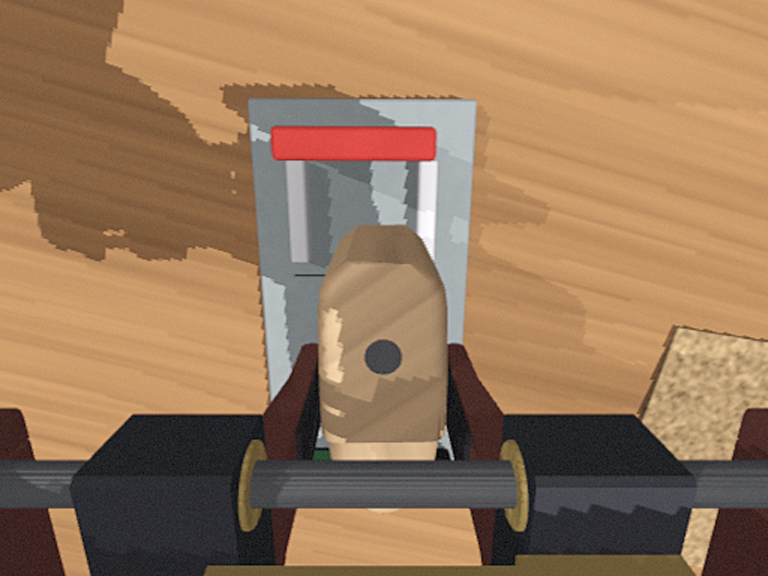

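```bash
python3 - <<'E'
from h import *
c=get_image("wrist"); f=lambda u,z: ray(c,np.array(u)/1.5,z)
s=get_state();R=Ro.from_euler('xyz',s['tool_rot']).as_matrix(); T=lambda P:(R.T@(P-s['ee_pos'])*1000).round(1)
L=f((272,160),.096);R_=f((436,160),.096);print("stop top inner",(L+R_)/2,np.degrees(np.arctan2(*(R_-L)[1::-1]))-90,np.linalg.norm(L-R_),T((L+R_)/2))
L=f((249,100),.012);R_=f((476,101),.012);M=(L+R_)/2;print("plate end",M,np.degrees(np.arctan2(*(R_-L)[1::-1]))-90,np.linalg.norm(L-R_),T(M))
print("dot",T(f((383,356),s['ee_pos'][2]+.0285)))
goto((.4444,-.2903,.09),104.7)
E
```

```text
stop top inner [ 0.38208882 -0.30878872  0.096     ] 14.972797150667432 0.05913204658141154 [ 11.7  -8.2 -78. ]
plate end [ 0.35464806 -0.31575487  0.012     ] 14.77010734926381 0.11757250378342102 [  95.6   -7.9 -106.6]
dot [-28.6   2.  -19.4]
t 11.8667 pos [ 0.4552 -0.2806  0.1079] yaw 105.05 tilt [0.003 0.002] F [-0.1  0.9 -3.9] w 44.0
shift [ 17.9  -6.6 -13. ] turn [ 0.35  0.19 -0.09]
```

move_arm(commands=[[6,-6,-6,0.3,0.2,0,1],[8,-4,-6,0,0,0,1],[4,0,0,0,0,0,1],[0,0,0,0,0,0,1]])

```text
time: 12.2
ee_pos: [0.4505, -0.2963, 0.0924]
tool_rot: [-0.865, 1.563, -0.605]
ft_force: [-0.4, -0.3, -4.4]
gripper_width: 0.499
```

```bash
python3 - <<'E'
from h import *
goto((.4444,-.2903,.07),104.7)
c=get_image("wrist"); cv2.imwrite("pics/w16.png",cv2.resize(c["img"],(768,576),interpolation=cv2.INTER_CUBIC))
goto((.4444,-.2903,.07),104.7)
E
```

```text
t 12.2 pos [ 0.4505 -0.2963  0.0924] yaw 104.88 tilt [ 0.006 -0.004] F [-0.4 -0.3 -4.4] w 43.9
shift [22.4  7.5 -4.5] turn [0.18 0.29 0.34]
t 12.25 pos [ 0.4506 -0.2965  0.0927] yaw 104.89 tilt [ 0.007 -0.005] F [ 0.2 -0.7 -3.5] w 43.8
shift [22.6  7.7 -4.5] turn [0.19 0.3  0.36]
```

View pics/w16.png

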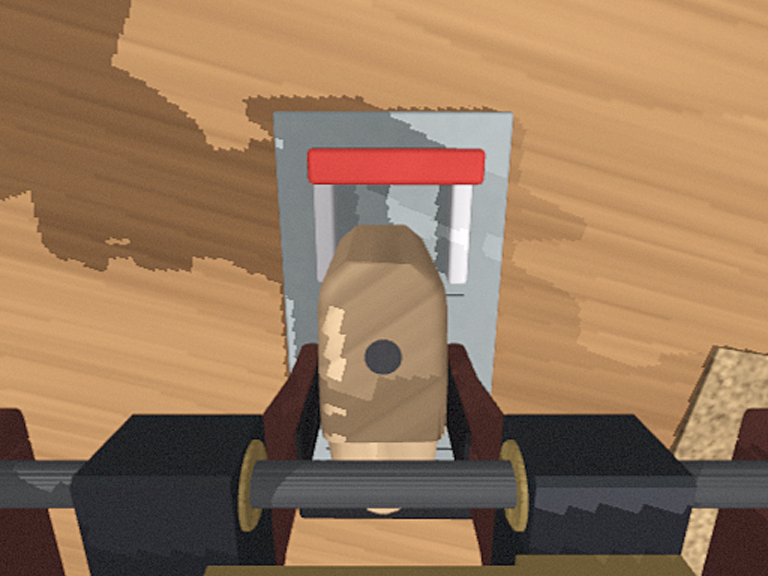

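```bash
cat >> h.py <<'E'
def rel(c,sl,sr,pl=None,pr=None):
    f=lambda u,z: ray(c,np.array(u)/1.5,z)
    s=get_state();R=Ro.from_euler('xyz',s['tool_rot']).as_matrix(); T=lambda P:(R.T@(P-s['ee_pos'])*1000).round(1)
    L=f(sl,.096);R_=f(sr,.096);print("stop",T((L+R_)/2),"yaw",np.degrees(np.arctan2(*(R_-L)[1::-1]))-90,np.linalg.norm(L-R_))
    if pl is not None:
        L=f(pl,.012);R_=f(pr,.012);print("plate end",T((L+R_)/2),"yaw",np.degrees(np.arctan2(*(R_-L)[1::-1]))-90,np.linalg.norm(L-R_))
    print("dot",T(f((383,356),s['ee_pos'][2]+.0285)))
E
python3 - <<'E'
from h import *
c=get_image("wrist"); rel(c,(308,184),(484,183),(274,112),(513,112))
goto((.4444,-.2903,.07),104.7)
E
```

```text
stop [ -3.5   4.8 -69.7] yaw 15.158470461257636 0.05899879264134803
plate end [ 80.3   5.7 -98.8] yaw 14.794690844215538 0.11758650326745144
dot [-28.6   0.4 -18.1]
t 12.3 pos [ 0.4506 -0.2963  0.0928] yaw 104.89 tilt [ 0.007 -0.005] F [ 0.1  0.7 -4.2] w 43.6
shift [22.8  7.5 -4.6] turn [0.19 0.3  0.35]
```

move_arm(commands=[[6,3,0,0,0.3,0.3,1],[8,0,0,0,0,0,1],[4,0,0,0,0,0,1],[0,0,0,0,0,0,1]])

```text
time: 12.63
ee_pos: [0.4506, -0.2937, 0.0739]
tool_rot: [-1.178, 1.569, -0.919]
ft_force: [-0.2, -1.0, -4.0]
gripper_width: 0.5
```

```bash
python3 - <<'E'
from h import *
goto((.4444,-.2903,.07),104.7)
c=get_image("wrist"); cv2.imwrite("pics/w17.png",cv2.resize(c["img"],(768,576),interpolation=cv2.INTER_CUBIC))
E
```

```text
t 12.6333 pos [ 0.4506 -0.2937  0.0739] yaw 104.86 tilt [ 0.001 -0.002] F [-0.2 -1.  -4. ] w 44.0
shift [ 3.9  4.9 -5.2] turn [0.16 0.04 0.1 ]
```

View pics/w17.png

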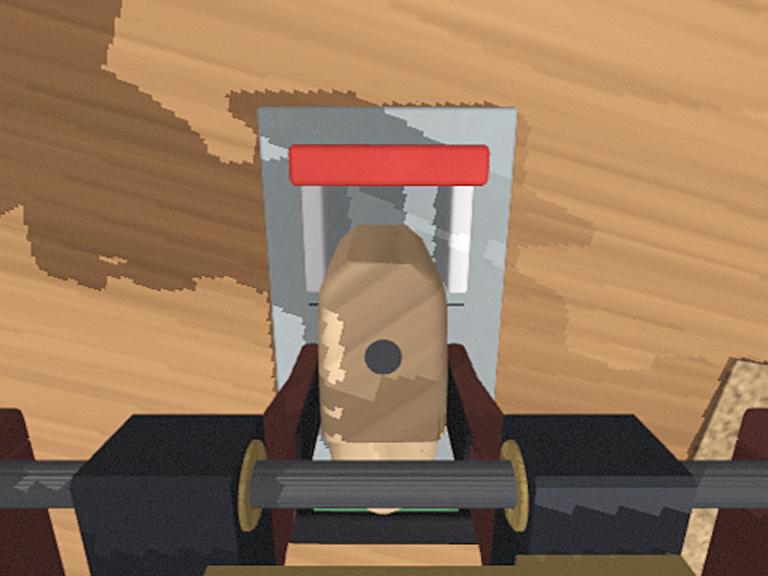

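```bash
python3 - <<'E'
from h import *
c=get_image("wrist"); rel(c,(290,185),(489,185),(258,108),(517,108))
goto((.4444,-.2903,.07),104.7)
E
```

```text
stop [-21.6   2.7 -70.4] yaw 14.79913753591353 0.05903105499490796
plate end [ 62.4   3.  -99.1] yaw 14.788732768897944 0.11758010278116261
dot [-28.5   0.7 -18.2]
t 12.7333 pos [ 0.4508 -0.2939  0.0745] yaw 104.86 tilt [ 0.001 -0.002] F [-0.7  0.4 -4. ] w 43.6
shift [ 4.4  5.1 -5.2] turn [0.16 0.05 0.12]
```

move_arm(commands=[[2,1,-6,0,0,0,1],[2,1,-6,0,0,0,1],[1,0,-3,0,0,0,1],[0,0,0,0,0,0,1]])

```text
time: 13.07
ee_pos: [0.4345, -0.296, 0.0693]
tool_rot: [-1.178, 1.568, -0.917]
ft_force: [-0.5, 0.8, -4.7]
gripper_width: 0.501
```

```bash
python3 - <<'E'
from h import *
goto((.4299,-.2941,.0635),104.8)
c=get_image("wrist"); cv2.imwrite("pics/w18.png",cv2.resize(c["img"],(768,576),interpolation=cv2.INTER_CUBIC))
E
```

```text
t 13.0667 pos [ 0.4345 -0.296   0.0693] yaw 104.91 tilt [ 0.002 -0.002] F [-0.5  0.8 -4.7] w 44.1
shift [ 5.7  3.  -4. ] turn [0.11 0.06 0.15]
```

View pics/w18.png

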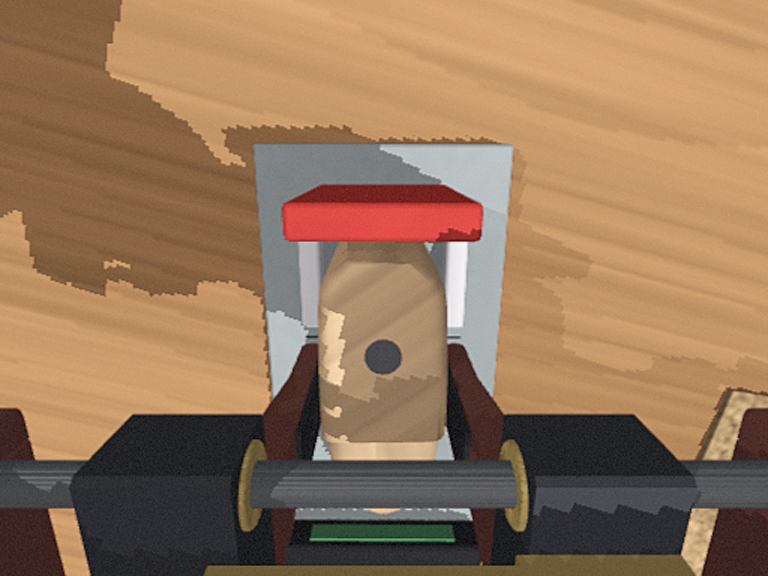

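```bash
python3 - <<'E'
from h import *
c=get_image("wrist"); rel(c,(284,241),(482,240),(254,145),(513,145))
goto((.4299,-.2941,.0635),104.8)
E
```

```text
stop [-26.6   0.8 -55. ] yaw 15.147198092937913 0.05877021872311143
plate end [ 57.3   1.2 -83.4] yaw 14.829477178620579 0.1176674383906161
dot [-28.5   0.8 -18.4]
t 13.1667 pos [ 0.4352 -0.2961  0.0695] yaw 104.9 tilt [ 0.002 -0.003] F [-0.1  0.4 -3.7] w 44.1
shift [ 6.   3.3 -4.6] turn [0.1  0.09 0.18]
```

move_arm(commands=[[2,0,-2,0,0,0,1],[1,0,-1.5,0,0,0,1],[0.5,0,-1,0,0,0,1]])

```text
time: 13.42
ee_pos: [0.4314, -0.298, 0.0663]
tool_rot: [-1.022, 1.565, -0.762]
ft_force: [0.2, 0.2, -3.3]
gripper_width: 0.5
```

```bash
python3 - <<'E'
from h import *
goto((.4299,-.2941,.0635),104.8)
E
```

```text
t 13.4167 pos [ 0.4314 -0.298   0.0663] yaw 104.89 tilt [ 0.004 -0.004] F [ 0.2  0.2 -3.3] w 44.0
shift [ 2.8  4.2 -0.4] turn [0.09 0.17 0.28]
```

move_arm(commands=[[0.5,1,-1,0,0.2,0.2,1],[0.5,0,-1,0,0,0,1]])

```text
time: 13.58
ee_pos: [0.429, -0.2976, 0.0652]
tool_rot: [-2.206, 1.569, -1.946]
ft_force: [0.5, 0.5, -3.7]
gripper_width: 0.497
```

```bash
python3 - <<'E'
from h import *
goto((.4299,-.2941,.0635),104.8)
c=get_image("wrist"); cv2.imwrite("pics/w19.png",cv2.resize(c["img"],(768,576),interpolation=cv2.INTER_CUBIC))
E
```

```text
t 13.5833 pos [ 0.429  -0.2976  0.0652] yaw 104.89 tilt [-0.    -0.001] F [ 0.5  0.5 -3.7] w 43.7
shift [1.7 3.2 1.8] turn [ 0.09 -0.05  0.06]
```

View pics/w19.png

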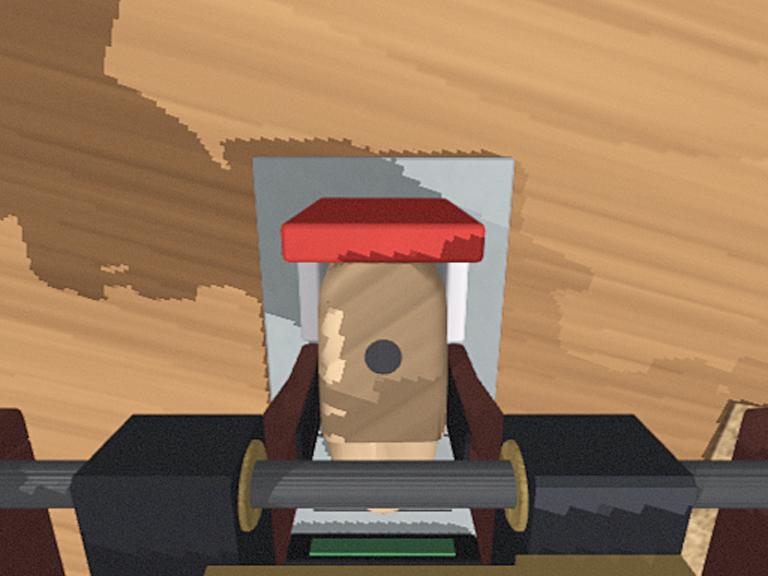

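move_arm(commands=[[0,0,-1,0,0,0,1],[0,0,-0.5,0,0,0,1]])

```text
time: 13.8
ee_pos: [0.4286, -0.2979, 0.0653]
tool_rot: [-0.741, 1.569, -0.482]
ft_force: [2.7, 1.7, -5.0]
gripper_width: 0.499
```

```bash
python3 - <<'E'
from h import *
goto((.4299,-.2941,.0635),104.8)
c=get_image("wrist"); rel(c,(283,262),(484,262),(253,157),(513,157))
E
```

```text
t 13.8 pos [ 0.4286 -0.2979  0.0653] yaw 104.82 tilt [ 0.002 -0.001] F [ 2.7  1.7 -5. ] w 44.0
shift [1.8 3.3 2.2] turn [0.02 0.09 0.08]
stop [-30.8   0.7 -49. ] yaw 14.765266445178355 0.0586731780974248
plate end [ 53.2   0.7 -77.7] yaw 14.75371161275909 0.11677451630081606
dot [-28.5   0.5 -17.9]
```

move_arm(commands=[[1.5,0,-0.3,0,0,0,1],[1,0,-0.3,0,0,0,1]])

```text
time: 14.02
ee_pos: [0.4288, -0.2983, 0.0636]
tool_rot: [-0.752, 1.567, -0.493]
ft_force: [-0.9, 3.9, 13.9]
gripper_width: 0.5
```

```bash
python3 - <<'E'
from h import *
goto((.4299,-.2941,.0635),104.8)
E
```

```text
t 14.0167 pos [ 0.4288 -0.2983  0.0636] yaw 104.82 tilt [ 0.003 -0.002] F [-0.9  3.9 13.9] w 44.0
shift [0.  3.8 2.2] turn [0.02 0.15 0.14]
```

move_arm(commands=[[-0.5,0,0,0,0,0,1],[0,0,0,0,0,0,-1],[0,0,0,0,0,0,-1],[0,0,0,0,0,0,-1],[0,0,0,0,0,0,-1]])

```text
time: 14.43
ee_pos: [0.4287, -0.2998, 0.0649]
tool_rot: [-1.205, 1.565, -0.945]
ft_force: [-0.3, -0.6, 1.2]
gripper_width: 0.767
```

```bash
python3 - <<'E'
from h import *
goto((.4299,-.2941,.0635),104.8)
c=get_image("wrist"); cv2.imwrite("pics/w20.png",cv2.resize(c["img"],(768,576),interpolation=cv2.INTER_CUBIC))
b=get_image("side"); crop(b,200,190,300,290,6,"sd20.png")
E
```

```text
t 14.4333 pos [ 0.4287 -0.2998  0.0649] yaw 104.91 tilt [ 0.003 -0.005] F [-0.3 -0.6  1.2] w 67.5
shift [1.3 5.2 2.6] turn [0.11 0.11 0.3 ]
```

View pics/w20.png

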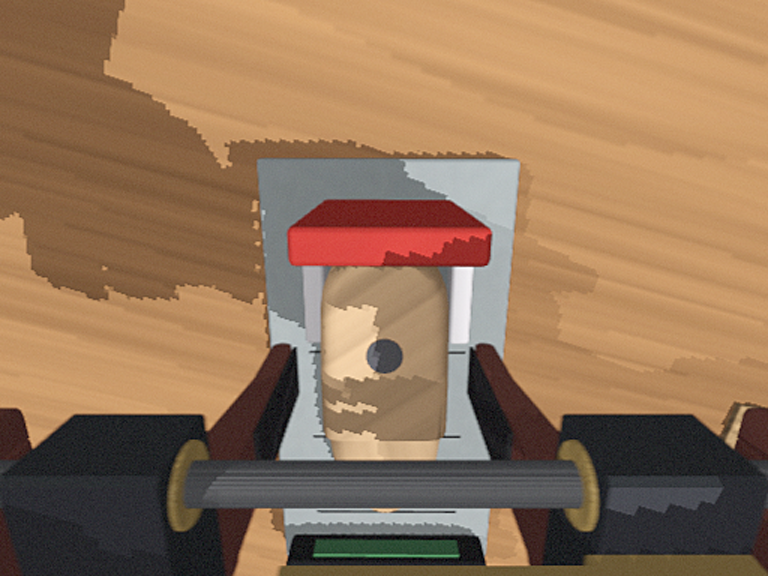

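View pics/sd20.png

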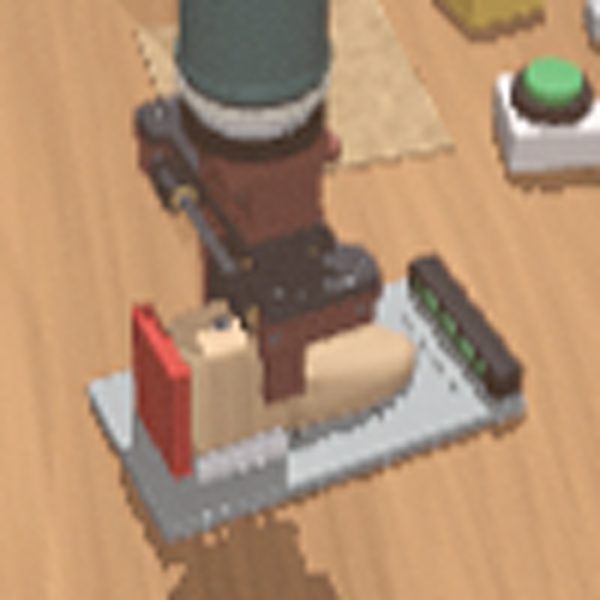

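move_arm(commands=[[0,1,0,0,0,0,-1],[0,0.5,0,0,0,0,-1],[0,0.5,0,0,0,0,-1],[-15,0,0,0,0,0,-1],[-25,0,0,0,0,0,-1]])

```text
time: 14.95
ee_pos: [0.4251, -0.2949, 0.1015]
tool_rot: [2.439, 1.567, 2.699]
ft_force: [-0.2, 0.1, 0.2]
gripper_width: 0.995
```

move_arm(commands=[[-30,0,0,0,0,0,-1],[-30,0,0,0,0,0,-1],[-20,0,15,0,0,0,-1],[0,0,10,0,0,0,-1],[0,0,0,0,0,0,-1]])

```text
time: 15.37
ee_pos: [0.4505, -0.2887, 0.1881]
tool_rot: [-3.069, 1.57, -2.81]
ft_force: [-0.3, -0.2, -0.6]
gripper_width: 1.001
```

```bash
python3 - <<'E'
from h import *
goto((.674,-.08,.18),104.8)
c=get_image("wrist"); cv2.imwrite("pics/w21.png",cv2.resize(c["img"],(768,576),interpolation=cv2.INTER_CUBIC))
E
```

```text
t 15.3667 pos [ 0.4505 -0.2887  0.1881] yaw 104.86 tilt [-0.001 -0.   ] F [-0.3 -0.2 -0.6] w 88.1
shift [  7.7 144.4 269.5] turn [ 0.06 -0.07  0.01]
```

View pics/w21.png

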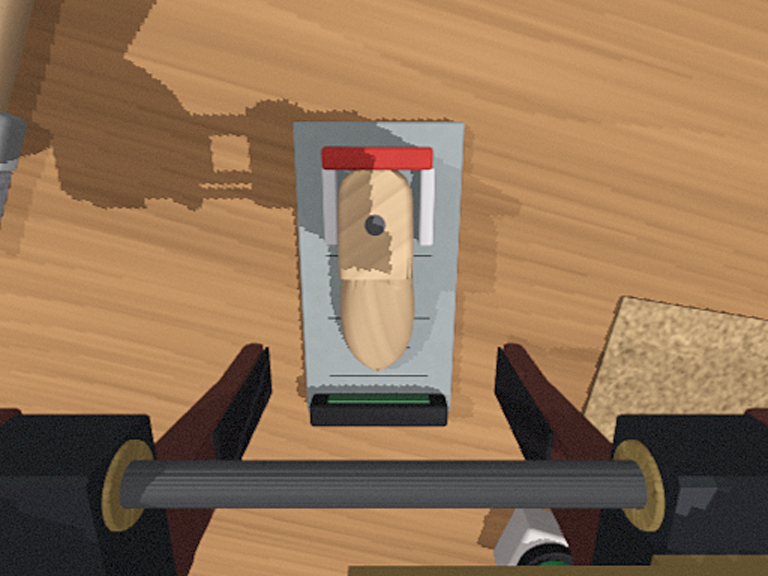

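```bash
python3 - <<'E'
from h import *
c=get_image("wrist"); f=lambda u,z: ray(c,np.array(u)/1.5,z)
L,R_=f((322,168),.096),f((433,168),.096); s=(L+R_)/2; yw=np.arctan2(*(R_-L)[1::-1])-np.pi/2; u=np.array([np.cos(yw),np.sin(yw)]);v=np.array([-u[1],u[0]])
print("stop",s,np.degrees(yw))
P0,P1=f((294,123),.012),f((464,123),.012); pe=(P0+P1)/2; print("stop from plate",pe[:2]+.03*u)
for n,q,z in (("dot",(375,225),.092),("front",(375.5,280),.092),("rear",(375,168),.092),("toe",(378,371),.022)):
    d=f(q,z)[:2]-s[:2]; print(n,(d@u*1000).round(1),(d@v*1000).round(1))
E
```

```text
stop [ 0.38097767 -0.30945606  0.096     ] 14.811625841925121
stop from plate [ 0.38311706 -0.30858876]
dot 31.0 -1.5
front 63.1 -1.4
rear 0.1 -1.4
toe 156.6 -0.8
```

move_arm(commands=[[0,12,22,0,0,0,1],[0,20,36,0,0,0,1],[0,20,36,0,0,0,1],[0,20,36,0,0,0,1],[0,20,36,0,0,0,1]])

```text
time: 15.88
ee_pos: [0.5784, -0.1571, 0.1765]
tool_rot: [2.675, 1.549, 2.924]
ft_force: [1.1, -0.1, -0.9]
gripper_width: 0.665
```

move_arm(commands=[[0,20,36,0,0,0,1],[0,15,28,0,0,0,1],[0,5,10,0,0,0,1],[0,0,0,0,0,0,1]])

```text
time: 16.22
ee_pos: [0.6415, -0.091, 0.1659]
tool_rot: [2.619, 1.537, 2.873]
ft_force: [-0.4, -0.4, 0.5]
gripper_width: 0.354
```

```bash
python3 - <<'E'
from h import *
goto((.674,-.08,.12),104.8)
c=get_image("wrist"); cv2.imwrite("pics/w22.png",cv2.resize(c["img"],(768,576),interpolation=cv2.INTER_CUBIC))
goto((.674,-.08,.12),104.8)
E
```

```text
t 16.2167 pos [ 0.6415 -0.091   0.1659] yaw 104.56 tilt [-0.033  0.009] F [-0.4 -0.4  0.5] w 31.2
shift [44.9  1.7 35.5] turn [-0.23 -1.68 -0.98]
t 16.2667 pos [ 0.6403 -0.0917  0.1656] yaw 104.52 tilt [-0.034  0.009] F [-1.1 -0.2 -0.5] w 27.3
shift [44.5  2.  37. ] turn [-0.26 -1.76 -1.  ]
```

View pics/w22.png

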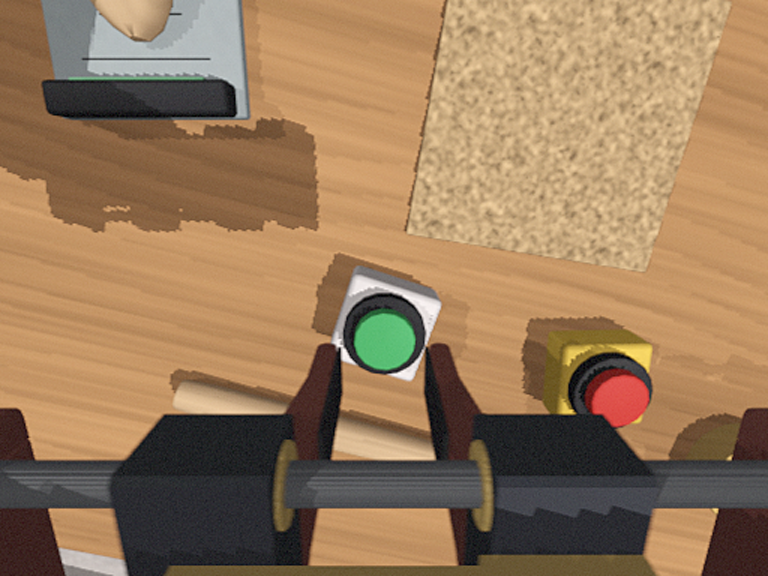

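```bash
python3 - <<'E'
from h import *
c=get_image("wrist"); p=ray(c,np.array((385,341))/1.5,.057); print(p)
goto((p[0],p[1],.11),104.8)
E
```

```text
[ 0.66968763 -0.08009152  0.057     ]
t 16.3167 pos [ 0.6395 -0.0929  0.1661] yaw 104.45 tilt [-0.034  0.009] F [-0.1 -0.6  0.4] w 23.4
shift [55.2  3.9 34.2] turn [-0.33 -1.77 -0.97]
```

Aim for (0.671, -0.080).

move_arm(commands=[[5,2,12,-0.3,-1.8,-1,1],[20,2,12,0,0,0,1],[20,0,10,0,0,0,1],[5,0,0,0,0,0,1]])

```text
time: 16.65
ee_pos: [0.6662, -0.088, 0.1152]
tool_rot: [-1.953, 1.567, -1.701]
ft_force: [0.1, -0.4, -0.4]
gripper_width: 0.009
```

```bash
python3 - <<'E'
from h import *
goto((.671,-.08,.07),104.8)
c=get_image("wrist"); cv2.imwrite("pics/w23.png",cv2.resize(c["img"],(768,576),interpolation=cv2.INTER_CUBIC))
E
```

```text
t 16.65 pos [ 0.6662 -0.088   0.1152] yaw 104.42 tilt [-0.    -0.004] F [ 0.1 -0.4 -0.4] w 0.8
shift [45.2  6.7  6.7] turn [-0.38 -0.08  0.2 ]
```

View pics/w23.png

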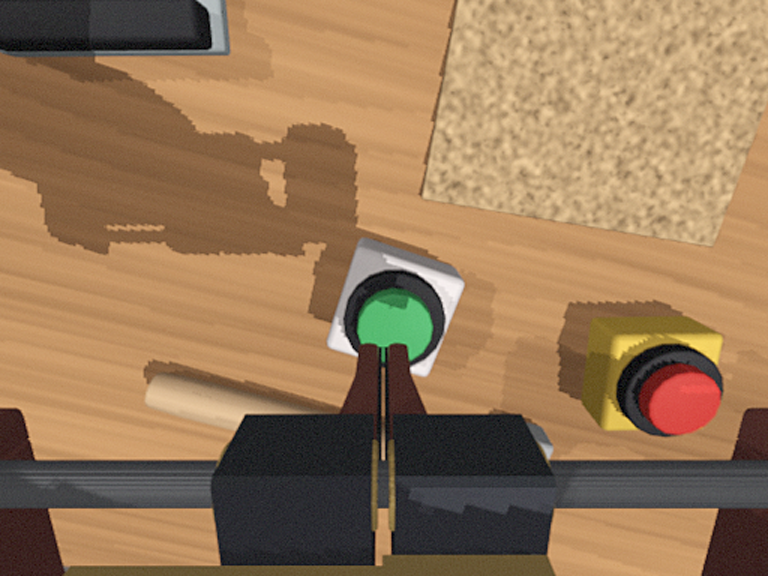

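move_arm(commands=[[12,6,6,0,0,0,1],[12,2,2,0,0,0,1],[8,0,0,0,0,0,1],[2,0,0,0,0,0,1]])

```text
time: 17.03
ee_pos: [0.6681, -0.082, 0.0804]
tool_rot: [-2.377, 1.565, -2.13]
ft_force: [-0.7, -0.8, 0.3]
gripper_width: 0.005
```

```bash
python3 - <<'E'
from h import *
goto((.671,-.08,.057),104.8)
c=get_image("wrist"); cv2.imwrite("pics/w24.png",cv2.resize(c["img"],(768,576),interpolation=cv2.INTER_CUBIC))
print(ray(c,np.array((395,325))/1.5,.057))
b=get_image("side"); crop(b,265,150,325,230,8,"sd24.png")
E
```

```text
t 17.0333 pos [ 0.6681 -0.082   0.0804] yaw 104.16 tilt [-0.003 -0.005] F [-0.7 -0.8  0.3] w 0.4
shift [23.4  1.3  3.4] turn [-0.64 -0.24  0.22]
[ 0.65840807 -0.07855695  0.057     ]
```

View pics/w24.png

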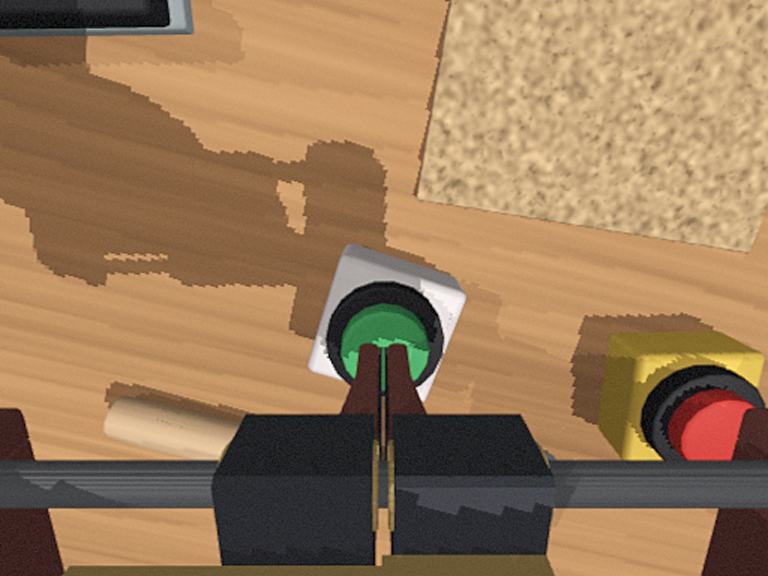

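View pics/sd24.png

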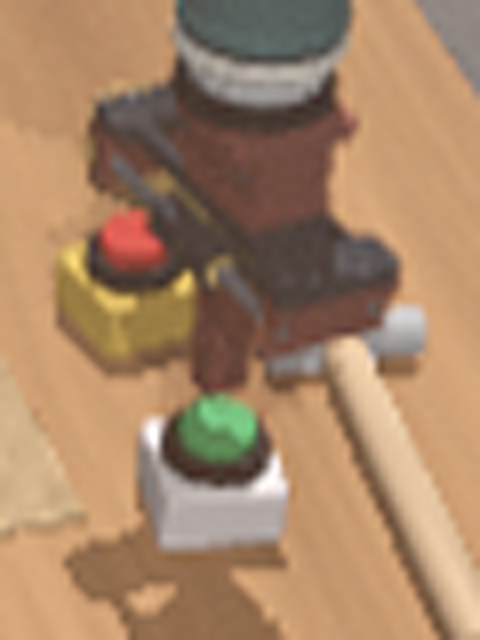

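```bash
python3 - <<'E'
from h import *
c=get_image("wrist"); p=ray(c,np.array((385.5,347))/1.5,.057); print(p); goto((p[0],p[1],.057),104.8)
E
```

```text
[ 0.67016383 -0.07990672  0.057     ]
t 17.1833 pos [ 0.6692 -0.082   0.0818] yaw 104.18 tilt [-0.001 -0.005] F [-0.6  0.3 -0.9] w 0.5
shift [24.8  1.9  1.5] turn [-0.62 -0.14  0.27]
```

move_arm(commands=[[8,1,2,0,0,0,1],[8,0,0,0,0,0,1],[4,0,0,0,0,0,1]])

```text
time: 17.43
ee_pos: [0.6732, -0.081, 0.0632]
tool_rot: [-1.243, 1.563, -0.995]
ft_force: [0.6, 0.7, -0.2]
gripper_width: 0.005
```

```bash
python3 - <<'E'
from h import *
goto((.671,-.08,.05),104.8)
E
```

```text
t 17.4333 pos [ 0.6732 -0.081   0.0632] yaw 104.19 tilt [ 0.004 -0.006] F [ 0.6  0.7 -0.2] w 0.4
shift [13.2  1.6 -2. ] turn [-0.61  0.14  0.42]
```

move_arm(commands=[[5,1,-2,0,0,0.3,1],[4,0,0,0,0,0,1],[3,0,0,0,0,0,1]])

```text
time: 17.68
ee_pos: [0.6714, -0.0804, 0.0507]
tool_rot: [-0.532, 1.567, -0.284]
ft_force: [-8.1, 2.3, 36.8]
gripper_width: 0.003
```

```bash
python3 - <<'E'
from h import *
goto((.671,-.08,.05),104.8)
E
```

```text
t 17.6833 pos [ 0.6714 -0.0804  0.0507] yaw 104.22 tilt [ 0.003 -0.001] F [-8.1  2.3 36.8] w 0.2
shift [ 0.7  0.5 -0.3] turn [-0.58  0.17  0.1 ]
```

move_arm(commands=[[0.7,0,0,0,0,0,1],[0.7,0,0,0,0,0,1]])

```text
time: 17.85
ee_pos: [0.6712, -0.0803, 0.0515]
tool_rot: [-0.516, 1.567, -0.268]
ft_force: [-1.9, -0.4, 4.2]
gripper_width: 0.005
```

```bash
python3 - <<'E'
from h import *
goto((.671,-.08,.05),104.8)
E
```

```text
t 17.85 pos [ 0.6712 -0.0803  0.0515] yaw 104.22 tilt [ 0.003 -0.001] F [-1.9 -0.4  4.2] w 0.5
shift [ 1.5  0.4 -0.2] turn [-0.58  0.18  0.1 ]
```

move_arm(commands=[[1.5,0,0,0,0,0,1],[1.2,0,0,0,0,0,1],[1.5,0,0,0,0,0,1]])

```text
time: 18.1
ee_pos: [0.6713, -0.0804, 0.0512]
tool_rot: [-0.508, 1.566, -0.26]
ft_force: [-3.6, 1.1, 13.1]
gripper_width: 0.002
```

```bash
python3 - <<'E'
from h import *
goto((.671,-.08,.05),104.8)
b=get_image("side"); crop(b,265,150,325,230,8,"sd25.png")
goto((.671,-.08,.05),104.8)
E
```

```text
t 18.1 pos [ 0.6713 -0.0804  0.0512] yaw 104.22 tilt [ 0.005 -0.001] F [-3.6  1.1 13.1] w 0.1
shift [ 1.2  0.4 -0.2] turn [-0.58  0.23  0.13]
t 18.15 pos [ 0.6713 -0.0803  0.0513] yaw 104.22 tilt [ 0.005 -0.001] F [-3.2  1.4 11.3] w 0.2
shift [ 1.3  0.4 -0.2] turn [-0.58  0.23  0.13]
```

View pics/sd25.png

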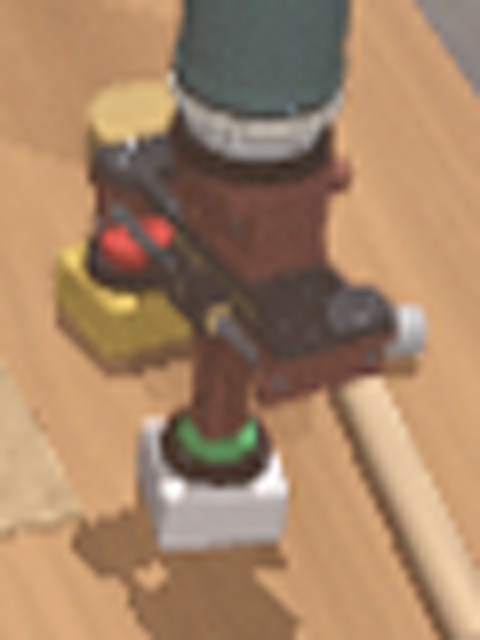

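Fully down with 11–13 N. Lift off.

move_arm(commands=[[-8,0,0,0,0,0,1],[-20,0,0,0,0,0,1],[-30,0,0,0,0,0,1],[-30,0,0,0,0,0,1],[-30,0,0,0,0,0,1]])

```text
time: 18.57
ee_pos: [0.6656, -0.0792, 0.1659]
tool_rot: [2.67, 1.561, 2.918]
ft_force: [0.1, -0.5, -0.8]
gripper_width: 0.004
```

move_arm(commands=[[0,0,0,0,0,0,1],[0,0,0,0,0,0,1],[0,0,0,0,0,0,1]])

```text
time: 18.82
ee_pos: [0.6702, -0.0802, 0.1741]
tool_rot: [-0.45, 1.567, -0.202]
ft_force: [0.6, -0.1, 0.1]
gripper_width: 0.002
```

```bash
python3 - <<'E'
from h import *
goto((.671,-.08,.05),104.8)
a=get_image("scene");b=get_image("side"); crop(b,195,110,315,290,3.3,"sd26.png"); cv2.imwrite("pics/sc26.png",a["img"])
E
```

```text
t 18.8167 pos [ 0.6702 -0.0802  0.1741] yaw 104.21 tilt [ 0.004 -0.001] F [ 0.6 -0.1  0.1] w 0.2
shift [124.1   0.2   0.4] turn [-0.59  0.2   0.1 ]
```

View pics/sd26.png

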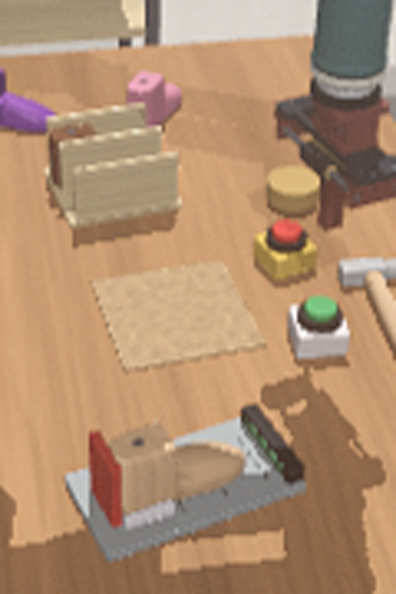

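View pics/sc26.png

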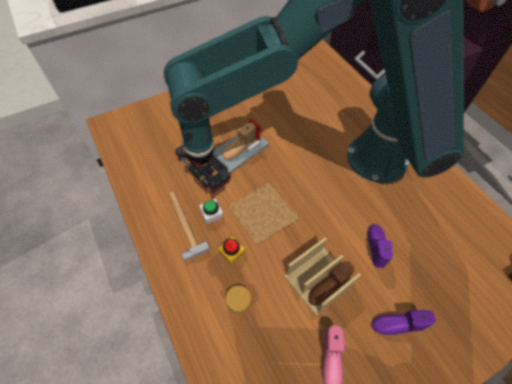

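Last in place against the stop, green button up again, bystanders undisturbed, arm clear. Hand in.

```bash
python3 - <<'E'
from cell import *
print(hand_in())
E
```

```text
the job is handed in; nothing more can be done
None
```

I finished all four steps and handed the job in at about 19 s; `hand_in` gives no verdict, so what follows are my own checks.

- **What I did:** I took the pale last from the rack, gripping it in front of and behind the cone (62 mm), stood it on the mat and let go. I gripped it again across the sides of the cone (44 mm), moved it back until it touched the heel stop with about 3 N, lowered it onto the plate and let go. Then I pressed the green button and released it.
- **Last on the bed:** the wrist camera, after letting go, put the heel within about 1 mm of the stop and 1.5 mm to one side. The last was in line with the bed.
- **Green button:** it showed as fully down in the side view, held with 11–13 N after a brief 37 N peak. That peak was on the fingertips and close to the 40 N limit for the arm and gripper body. In the last pictures the button was up.
- **Other checks:** in the last pictures the last was still in place, the other objects looked unmoved and the arm was clear.
- **Disagreements:** the early camera estimates disagreed by a few millimetres, up to 8 mm for the bed and buttons. The arm also drifted a few millimetres per move. I corrected both with closer wrist views.

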